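# Set up the insulator test stand on the electronics bench

### The job

Set up the insulator test stand: put the black plinth block midway between the ball-topped and the flat-topped terminal post with its long sides along the line from post to post, stand the taller ribbed insulator upright on the middle of the plinth, and set the brass cap, wide end up, centred on top of that insulator. Lay the grey pocket meter face up straight behind the flat-topped post (the side away from the robot), lengthways square to the line of the posts, its near end about 45 mm from the edge of the post's square foot. Leave the shorter insulator and the screw jar standing where they are, and let neither insulator nor the jar tip over on the way.

Things in the scene. Friction and masses are not known exactly. Their poses are not given: they have to be found in the camera images.
- ball_post: Fixed terminal post, steel ball (36 mm diameter) on top, 78 mm high: black foot 50 x 50 x 10 mm, column 22 mm in diameter. Origin: centre of the underside. Post centres are always 220 mm apart, on a line roughly across the robot's front (turned up to 13 degrees); either may be the left one. Its y axis lies along that line, its x axis square to it, away from the robot; the foot's sides follow them.
- flat_post: Fixed terminal post with a flat steel disc on top (42 mm in diameter, 10 mm thick): otherwise the same foot and column, 60 mm high over all. Origin: centre of the underside. Axes turned as those of the ball-topped post: y along the line of the posts, x square to it, away from the robot.
- plinth: Loose black plastic plinth block with an aluminium band, 60 mm (x) x 90 mm (y, the long way) x 30 mm high, flat on the table and flat on top, about 0.35 kg. Origin: centre of the underside; z up. Grip it across the 60 mm.
- insulator: Loose taller ribbed insulator, white ceramic with four sheds and aluminium end flanges (a dark screw hole in the top), standing upright: round, 48 mm in diameter over sheds and flanges (it grips like a plain 48 mm cylinder), 80 mm high, flat at both ends, about 0.22 kg. Origin: centre of the underside; z up along it.
- cap: Loose brass cap electrode, mushroom shaped, standing on its narrow foot: foot 34 mm in diameter and 14 mm high, above it a wide disc 52 mm in diameter from 14 to 32 mm height, with a small 24 mm boss on top, 36 mm high over all, about 0.18 kg. Origin: centre of the underside of the foot; z up.
- meter: Loose grey pocket multimeter lying flat, face up: 100 mm long (x, the screen towards +x) x 56 mm wide (y) x 26 mm thick body, up to 32 mm over its dial, about 0.16 kg. Origin: centre of the underside; z up through the face. Grip it across the 56 mm. Either end may point to the post.
- spare: Loose shorter ribbed insulator, white ceramic with two sheds: 38 mm in diameter, 45 mm high, standing upright. Not used in this job; stays where it is. Origin: centre of the underside.
- jar: Loose glass screw jar with a black cap, 52 mm in diameter, 60 mm high, standing upright. Stays where it is. Origin: centre of the underside.
Mind the look-alikes: they are no part of the job. Leave any pink look-alike of the meter alone.

How it is judged:
By the outcome, as a careful person would: the job done as asked, in the order asked, and still so for the second after the job is handed in, with the robot touching nothing.
It also fails if it takes over 120 s, if anything falls off the work surface, if the arm or the gripper's body presses on something with over 40 N, if the wrist force passes 120 N, or if a joint passes its speed limit or range.

### The arm

A 7-joint arm with a two-finger parallel gripper is mounted at the origin on the work surface. World frame = base frame: x ahead of the robot, y to its left, z up, the work surface at z = 0. Lengths are in m, angles in rad, forces in N, time in s.
With the tool pointing down it reaches from about 0.425 to 0.875 m from the base axis. Payload 8.4 kg.
Tool frame: the origin (TCP) lies on the centre line of the jaws, within the pads' length; the fingertips stand 22 mm ahead of it and the grasp point (between the pads) lies 3 mm ahead of it; z points along the fingers, y is the direction in which the jaws open and shut (so a half turn about z gives the same grasp; the last joint's range is limited). The gripper opens to 85 mm and grips with 20 to 120 N. Pads are 22 mm wide; open, the fingers measure 114 mm over their backs; the gripper's body (76 mm by 85 mm) begins 54 mm behind the grasp point. The pads swing forward as they close: fully open they stand 13 mm farther back than shut.
Start: joints at [1.246, 0.333, 0.04, 1.465, -0.013, 1.343, -0.059], TCP at [0.146, -0.633, 0.253] pointing down, gripper open.
Joint ranges: [-2.58, 2.58], [-0.38, 2.09], [-1.3, 1.39], [0.25, 2.4], [-1.5, 4.64], [0.08, 2.09], [-2.65, 2.65]. Speed limits (rad/s): [2.22, 2.22, 2.79, 2.79, 3.14, 3.14, 3.14].

### API

Orientations are given as a unit quaternion [w, x, y, z].
In Python, from cell import bot gives the robot as it stands.
- The arm moves only by the tool send_rows, never from a script. Its argument "targets" is a list of rows, each an object of numbers: "rx", "ry", "rz": the turn, a rotation vector about the tool's x, y, z in rad; "dx", "dy", "dz": the shift along the tool's x, y, z in mm; "gripper": the gripper command: -1 is fully open, 1 is shut, values between are in proportion. In form: [{"rx": .., "ry": .., "rz": .., "dx": .., "dy": .., "dz": .., "gripper": ..}, ...]. A call has 1 to 12 rows; each row is the pose to reach, as a shift and turn from the pose measured when the call began, along the tool's axes at that moment; what a row does not reach only later rows make up. A row lasts 1/12 s, in which the tool goes at most 41.7 mm and 7.16 degrees, less where a joint would pass 70% of its speed; a pose out of reach is approached as far as the arm can. A call with a gripper value outside its range is refused whole. The fingers move at their own pace and stop on an object; "newtons" is the grip in N (left out, the last holds). Time passes only in rows, so rows that repeat a pose let the fingers close. It gives the time, the measured TCP pose, the force and the opening at its end, in the units of the state.
- bot.read_state(): the state, without advancing time (a new reading comes with each control period).
- bot.snapshot(name): name is "scene" or "top" or "wrist"; returns a dict with "img" (480x640x3 uint8, blue, green, red), "z_map" (480x640 float32, m along the optical axis (not along the pixel's ray), 0 where there is no reading), "fx", "fy", "cx", "cy" (pixels), "world_from_camera" (4x4, takes a point from camera to world coordinates). Camera axes: x right, y up, looking along -z (the intrinsics and any distortion apply to the point x, -y, -z); pixel columns grow to the right and rows downward; lengths in m; the calibration is good to about 2 mm. The wrist camera is an equidistant fisheye: a pixel r from the principal point sees the ray r / f radians off the axis. A picture is of the moment at which its call begins.
- bot.sign_off(): hands the job in, once; it reports no verdict.
Trained networks look in the newest picture that a camera, given by its name, has taken for a name from the list of things; names that differ only in an ending like _2 or _b are one class to them, and where a whole thing is asked for, a point or a joint stands for the part that bears it (a point fixed in the world has none). Each returns a list of dicts, best first, with "conf" (0 to 1); they miss things now and then, are a little off and sometimes report something else, mostly with a low value. They report only what shows in the picture. A call takes as long as a camera call. They do not tell look-alikes from the thing itself.
- bot.recognise(camera, query): "centre" ([x, y, z] in m, in the coordinates of the camera as it stood for that picture, good to about 4 mm: the middle of the surface that is visible of it).
The state is a dict: "time": time; "joints": joint angles; "joint_velocities": joint speeds; "tau": joint torques, N m; "tool_pos": TCP position; "orientation": TCP orientation; "wrist_force": force on the tool from outside, world axes, zero at the start; "torque": the same for the moment, N m; "grip_width": opening from 0.0 (shut) to 1.0 (fully open).
Only numpy, scipy, OpenCV 4.12 (cv2) and the standard library are available. Lean on these libraries where they do the work, as an engineer would, in place of code of your own. Each camera call takes 0.05 s, during which the arm holds its last target. There are 200 camera calls.

## Working session

There is one attempt and no reset: what is moved stays moved. The work goes in short steps, Python scripts to look and compute and a tool call to move; the robot and the scene stay as the last step left them, time stands still between calls to the robot, and variables do not carry over. Pictures are saved under pics/ and viewed, about 12 in all and at most 16, crops included, and the job is handed in when it is done.

Besides the shell and the picture viewer there is one more tool, called after "Call:" as name(argument=value, ...), one argument or row to a line, values as JSON. send_rows: Moves the arm, as the interface text tells. Its arguments: {"type":"object","properties":{"targets":{"type":"array"},"newtons":{"type":"number"}},"required":["targets"]}

```bash
mkdir -p pics; ls
cat > h.py <<'E'
import numpy as np, cv2
from cell import bot
from scipy.spatial.transform import Rotation as R
def world(s):
    z=s["z_map"];v,u=np.mgrid[0:480,0:640]
    x=(u-s["cx"])/s["fx"]*z;y=-(v-s["cy"])/s["fy"]*z
    P=np.stack([x,y,-z,np.ones_like(z)],-1)@np.array(s["world_from_camera"]).T
    P=P[...,:3];P[z==0]=np.nan
    return P
def quat(q): return R.from_quat([q[1],q[2],q[3],q[0]])
E
python3 - <<'E'
from h import *
st=bot.read_state();print(st)
for n in("top","scene"):
    s=bot.snapshot(n);cv2.imwrite(f"pics/{n}0.png",s["img"]);np.savez(f"{n}0.npz",P=world(s),img=s["img"])
    print(n,s["fx"],np.round(s["world_from_camera"],3))
    for q in "ball_post flat_post plinth insulator cap meter spare jar".split():
        for d in bot.recognise(n,q)[:4]:
            p=np.array(s["world_from_camera"])@np.append(d["centre"],1);print(q,round(d["conf"],2),np.round(p[:3],3))
E
```

```text
pics
{'time': 0.0, 'joints': array([ 1.24581035,  0.33390628,  0.03987608,  1.46631301, -0.01341165,
        1.34327163, -0.05850269]), 'joint_velocities': array([0.00085963, 0.00169978, 0.00094247, 0.0015296 , 0.00027642,
       0.00102112, 0.00037959]), 'tau': array([-2.79086009e-03, -6.58543253e+01,  1.36363830e+00, -4.05571961e+01,
        1.67039037e-02,  1.23527084e-02,  4.90552793e-05]), 'tool_pos': array([ 0.14539666, -0.63308815,  0.25240381]), 'orientation': array([-8.03738156e-04,  9.93635443e-01,  1.12640755e-01, -1.41502567e-04]), 'wrist_force': array([-0.20801561,  0.19844618, -0.12021644]), 'torque': array([ 0.00843279,  0.02368555, -0.0236835 ]), 'grip_width': 1.0046899103204918}
top 548.9751865639237 [[-0.026  0.992 -0.127  0.342]
 [-1.    -0.027 -0.005  0.057]
 [-0.008  0.126  0.992  1.541]
 [ 0.     0.     0.     1.   ]]
ball_post 0.53 [ 0.494 -0.122  0.006]
flat_post 0.79 [0.485 0.091 0.059]
plinth 0.78 [ 0.428 -0.305  0.032]
insulator 0.63 [ 0.62  -0.27   0.076]
cap 0.84 [0.627 0.283 0.033]
meter 0.89 [0.664 0.456 0.027]
meter 0.7 [0.507 0.42  0.025]
meter 0.68 [0.542 0.551 0.025]
spare 0.51 [0.434 0.302 0.043]
spare 0.21 [ 0.43  -0.302  0.031]
jar 0.81 [ 0.52  -0.434  0.059]
scene 504.5351743349418 [[-0.589 -0.577  0.566  1.228]
 [ 0.808 -0.438  0.394  0.54 ]
 [ 0.021  0.689  0.724  0.894]
 [ 0.     0.     0.     1.   ]]
ball_post 0.97 [ 0.51  -0.118  0.017]
flat_post 0.65 [0.498 0.1   0.019]
flat_post 0.18 [ 0.51  -0.118  0.013]
plinth 0.78 [ 0.436 -0.296  0.03 ]
insulator 0.71 [ 0.631 -0.267  0.051]
cap 0.8 [0.63  0.291 0.031]
meter 0.9 [0.525 0.429 0.029]
meter 0.63 [0.674 0.465 0.029]
meter 0.55 [0.554 0.552 0.028]
meter 0.37 [0.441 0.307 0.039]
spare 0.72 [0.444 0.307 0.037]
spare 0.28 [ 0.527 -0.429  0.043]
jar 0.89 [ 0.531 -0.431  0.04 ]
jar 0.71 [ 0.629 -0.265  0.05 ]
```

View pics/top0.png

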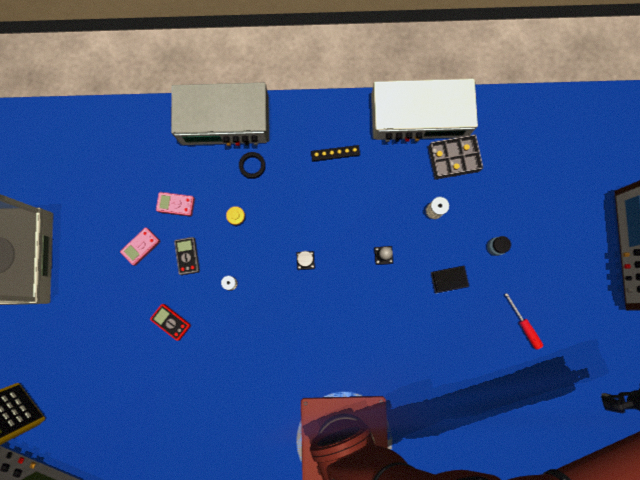

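View pics/scene0.png

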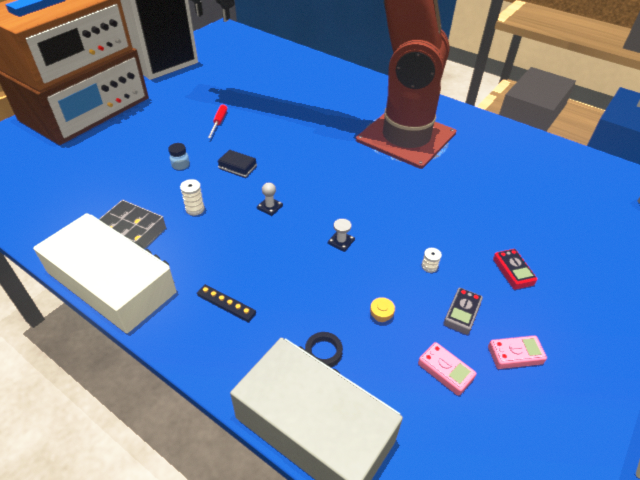

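The top view shows four meters: grey/dark at (186,256), red at (170,322), and pink at (175,204) and (140,246). The grey one at (186,256) fits the description. The scene view agrees: grey is at (463,310). The ball post is at (385,255), the flat post at (306,260), the plinth at (450,279), the tall insulator at (437,208) and the cap at (235,215). Next I'll crop to confirm the meter, then measure from depth.

Run:
```python
from h import *
t=cv2.imread("pics/top0.png");c=cv2.imread("pics/scene0.png")
a=cv2.resize(t[170:350,110:260],None,fx=2.6,fy=2.6,interpolation=cv2.INTER_CUBIC);b=cv2.resize(c[230:400,400:560],(400,468))
cv2.imwrite("pics/crop1.png",np.hstack([a[:468],b]))
ap=dict(ball=(.5,-.12,.035),flat=(.495,.095,.035),plinth=(.43,-.3,.07),insul=(.625,-.268,.04),cap=(.63,.287,.045),meter=(.515,.425,.075),spare=(.44,.305,.035),jar=(.525,-.432,.045))
for n in("top","scene"):
    d=np.load(n+"0.npz");P=d["P"].reshape(-1,3)
    tab=P[(np.abs(P[:,2])<.02)&(P[:,0]>.35)&(P[:,0]<.75)&(abs(P[:,1])<.5)]
    print(n,"table z",np.nanmedian(tab[:,2]))
    for k,(x,y,r) in ap.items():
        m=np.hypot(P[:,0]-x,P[:,1]-y)<r
        Q=P[m];h=np.nanpercentile(Q[:,2],99)
        q=Q[Q[:,2]>h-.012];
        rc=cv2.minAreaRect((q[:,:2]*1000).astype(np.float32))
        print(k,len(q),"h",round(h,3),"mean",q.mean(0).round(4),"rect",np.round(rc[0],1),np.round(rc[1],1),round(rc[2],1))
```

```text
top table z -0.00028527846016412894
ball 98 h 0.08 mean [ 0.5022 -0.1262  0.074 ] rect [ 502.5 -126.9] [30.7 29.8] 18.3
flat 180 h 0.066 mean [0.4934 0.0927 0.0596] rect [493.5  92.9] [38.2 40.6] 88.7
plinth 685 h 0.036 mean [ 0.4292 -0.3057  0.0303] rect [ 429.3 -305.7] [59.6 91.9] 9.7
insul 243 h 0.085 mean [ 0.6253 -0.2758  0.0796] rect [ 626.1 -275.7] [47.1 46. ] 3.4
cap 234 h 0.039 mean [0.6229 0.2848 0.0332] rect [622.9 285.6] [50.1 47.4] 43.5
meter 645 h 0.033 mean [0.5132 0.4234 0.0273] rect [513.8 423.3] [99.4 56.2] 8.9
spare 152 h 0.05 mean [0.4346 0.3038 0.0448] rect [434.  303.7] [35.9 36.1] 43.5
jar 234 h 0.065 mean [ 0.518  -0.4432  0.0596] rect [ 517.8 -443.5] [46.1 44.5] 20.9
scene table z 0.0005695318453001197
ball 104 h 0.079 mean [ 0.5065 -0.1221  0.0731] rect [ 505.2 -123. ] [29.6 33.2] 32.7
flat 202 h 0.063 mean [0.4953 0.0949 0.0596] rect [493.   93.6] [43.  38.5] 37.9
plinth 484 h 0.035 mean [ 0.4325 -0.3015  0.0303] rect [ 430.9 -304.1] [66.1 92.4] 10.8
insul 226 h 0.083 mean [ 0.6272 -0.2725  0.0795] rect [ 626.3 -274.4] [48.8 46.6] 46.9
cap 400 h 0.038 mean [0.6256 0.288  0.0329] rect [623.7 286.5] [50.  50.7] 80.3
meter 1000 h 0.032 mean [0.5186 0.4261 0.0279] rect [514.9 425.3] [102.2  55.8] 8.2
spare 189 h 0.049 mean [0.4358 0.3053 0.0452] rect [434.3 304.7] [39.7 36.3] 26.1
jar 177 h 0.063 mean [ 0.5206 -0.4398  0.0587] rect [ 518.6 -442.9] [49.  45.9] 53.5
```

View pics/crop1.png

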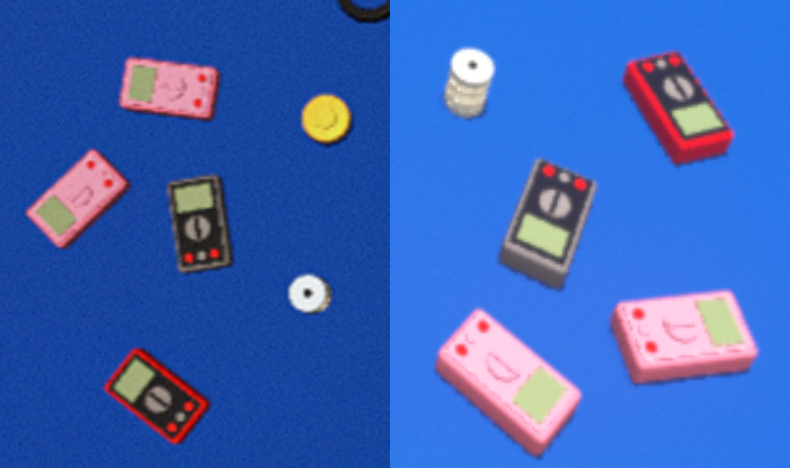

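The crop shows the grey meter at left-crop (200,225), apart from the red one and the two pink ones, so it is the one to move. The two depth maps agree to about 2 mm. Plan for the target frame: line yaw about 2.75°, midpoint about (0.4985, -0.016), meter target about (0.613, 0.099).

```bash
cat >> h.py <<'E'
def mv(x,y,z,yaw,st=None):
    st=st or bot.read_state();r=quat(st["orientation"])
    d=r.inv().apply(np.array([x,y,z])-st["tool_pos"])*1000
    t=R.from_euler("z",yaw,degrees=True)*R.from_euler("x",180,degrees=True)
    rv=(r.inv()*t).as_rotvec()
    print("d",d.round(1),"r",rv.round(3),"pos",st["tool_pos"].round(4),"t",round(st["time"],2),"w",round(st["grip_width"],3),"F",st["wrist_force"].round(1), "j",st["joints"].round(2))
E
python3 - <<'E'
from h import *
d=np.load("top0.npz");P=d["P"].reshape(-1,3)
for n in("top","scene"):
    P=np.load(n+"0.npz")["P"].reshape(-1,3)
    for k,x,y,r,h0,h1 in(("plinth",.43,-.304,.07,.026,.04),("meter",.514,.424,.075,.02,.04)):
        q=P[(np.hypot(P[:,0]-x,P[:,1]-y)<r)&(P[:,2]>h0)&(P[:,2]<h1)][:,:2];w,V=np.linalg.eigh(np.cov(q.T));print(n,k,V[:,1],np.degrees(np.arctan2(V[1,1],V[0,1])))
mv(.430,-.305,.15,100)
E
```

```text
top plinth [-0.16343047  0.98655486] 99.40606913671574
top meter [-0.98929362 -0.14593882] -171.60835226885442
scene plinth [-0.14355202  0.98964277] 98.25343898890515
scene meter [-0.99012311 -0.14020065] -171.9405428909041
d [ 350.8 -256.4  103.3] r [ 0.   -0.   -1.52] pos [ 0.1455 -0.6335  0.2533] t 0.9 w 1.0 F [0.7 0.1 0.2] j [ 1.25  0.33  0.04  1.47 -0.01  1.34 -0.06]
```

Call:
send_rows(
  targets=[
    {"dx": 350,"dy": -256,"dz": 80,"rz": -1.508,"gripper": -1},
    {"dx": 350,"dy": -256,"dz": 80,"rz": -1.508,"gripper": -1},
    {"dx": 350,"dy": -256,"dz": 80,"rz": -1.508,"gripper": -1},
    {"dx": 350,"dy": -256,"dz": 80,"rz": -1.508,"gripper": -1},
    {"dx": 350,"dy": -256,"dz": 80,"rz": -1.508,"gripper": -1},
    {"dx": 350,"dy": -256,"dz": 80,"rz": -1.508,"gripper": -1},
    {"dx": 350,"dy": -256,"dz": 80,"rz": -1.508,"gripper": -1},
    {"dx": 350,"dy": -256,"dz": 80,"rz": -1.508,"gripper": -1},
    {"dx": 350,"dy": -256,"dz": 80,"rz": -1.508,"gripper": -1},
    {"dx": 350,"dy": -256,"dz": 80,"rz": -1.508,"gripper": -1},
    {"dx": 350,"dy": -256,"dz": 80,"rz": -1.508,"gripper": -1},
    {"dx": 350,"dy": -256,"dz": 80,"rz": -1.508,"gripper": -1},
  ],
)

```text
$.targets[0]: bad value
```

Run:
```python
from h import *
s=bot.snapshot("wrist");cv2.imwrite("pics/w1.png",s["img"]);print(s["fx"],s["cx"],s["cy"])
mv(.430,-.305,.10,99.3)
```

```text
371.64829954431775 321.7700562409757 237.87280091485226
d [ 350.8 -256.5  153.4] r [ 0.    -0.    -1.507] pos [ 0.1455 -0.6335  0.2534] t 0.95 w 1.001 F [ 0.7  0.4 -0.1] j [ 1.25  0.33  0.04  1.47 -0.01  1.34 -0.06]
```

View pics/w1.png

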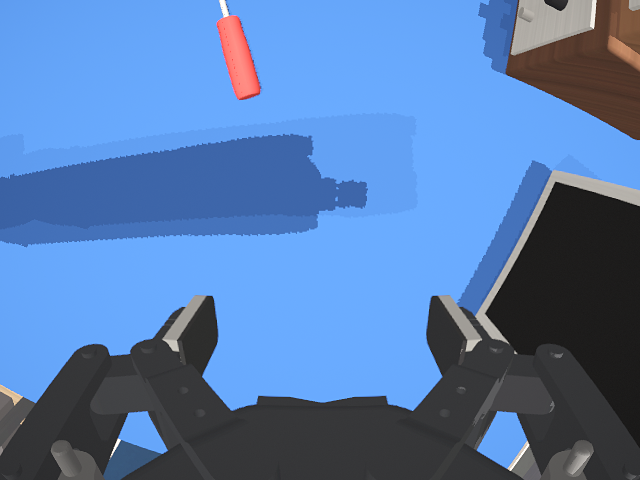

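The row was refused, probably because rx and ry were left out, so nothing moved. The wrist view still shows the start pose, with the jaw tips at (205,320) and (440,320) and the screwdriver at (240,55). I'm resending with every key.

Call:
send_rows(
  targets=[
    {"rx": 0,"ry": 0,"rz": -1.508,"dx": 350,"dy": -256,"dz": 80,"gripper": -1},
    {"rx": 0,"ry": 0,"rz": -1.508,"dx": 350,"dy": -256,"dz": 80,"gripper": -1},
    {"rx": 0,"ry": 0,"rz": -1.508,"dx": 350,"dy": -256,"dz": 80,"gripper": -1},
    {"rx": 0,"ry": 0,"rz": -1.508,"dx": 350,"dy": -256,"dz": 80,"gripper": -1},
    {"rx": 0,"ry": 0,"rz": -1.508,"dx": 350,"dy": -256,"dz": 80,"gripper": -1},
    {"rx": 0,"ry": 0,"rz": -1.508,"dx": 350,"dy": -256,"dz": 80,"gripper": -1},
    {"rx": 0,"ry": 0,"rz": -1.508,"dx": 350,"dy": -256,"dz": 80,"gripper": -1},
    {"rx": 0,"ry": 0,"rz": -1.508,"dx": 350,"dy": -256,"dz": 80,"gripper": -1},
    {"rx": 0,"ry": 0,"rz": -1.508,"dx": 350,"dy": -256,"dz": 80,"gripper": -1},
    {"rx": 0,"ry": 0,"rz": -1.508,"dx": 350,"dy": -256,"dz": 80,"gripper": -1},
    {"rx": 0,"ry": 0,"rz": -1.508,"dx": 350,"dy": -256,"dz": 80,"gripper": -1},
    {"rx": 0,"ry": 0,"rz": -1.508,"dx": 350,"dy": -256,"dz": 80,"gripper": -1},
  ],
)

```text
time: 1.95
tool_pos: [0.433, -0.2998, 0.1728]
orientation: [-0.0, 0.645, 0.764, 0.001]
wrist_force: [0.2, -0.0, -0.1]
grip_width: 1.003
```

Run:
```python
from h import *
mv(.430,-.305,.10,99.3)
```

```text
d [-4.8 -4.  72.8] r [ 0.001 -0.002  0.007] pos [ 0.433  -0.2998  0.1728] t 1.95 w 1.003 F [ 0.2 -0.  -0.1] j [ 0.89  0.17 -0.4   1.85  0.07  1.14  0.63]
```

Call:
send_rows(
  targets=[
    {"rx": 0,"ry": 0,"rz": 0.007,"dx": -4.8,"dy": -4.0,"dz": 20,"gripper": -1},
    {"rx": 0,"ry": 0,"rz": 0.007,"dx": -4.8,"dy": -4.0,"dz": 20,"gripper": -1},
    {"rx": 0,"ry": 0,"rz": 0.007,"dx": -4.8,"dy": -4.0,"dz": 20,"gripper": -1},
  ],
)

```text
time: 2.2
tool_pos: [0.4292, -0.3049, 0.1522]
orientation: [-0.001, 0.648, 0.762, 0.001]
wrist_force: [0.3, -0.4, 0.2]
grip_width: 1.0
```

```bash
cat >> h.py <<'E'
def wworld(s):
    z=s["z_map"];v,u=np.mgrid[0:480,0:640]
    a=(u-s["cx"])/s["fx"];b=(v-s["cy"])/s["fy"];t=np.hypot(a,b)+1e-9;k=np.tan(np.minimum(t,1.4))/t
    P=np.stack([a*k*z,-b*k*z,-z,np.ones_like(z)],-1)@np.array(s["world_from_camera"]).T
    P=P[...,:3];P[(z==0)|(t>1.35)]=np.nan
    return P
def meas(P,x,y,r,h0,h1):
    P=P.reshape(-1,3);q=P[(np.hypot(P[:,0]-x,P[:,1]-y)<r)&(P[:,2]>h0)&(P[:,2]<h1)]
    rc=cv2.minAreaRect((q[:,:2]*1000).astype(np.float32));print(len(q),np.round(q.mean(0),4),"rect",np.round(rc[0],1),np.round(rc[1],1),round(rc[2],2))
E
python3 - <<'E'
from h import *
s=bot.snapshot("wrist");cv2.imwrite("pics/w2.png",s["img"])
P=wworld(s);meas(P,.43,-.305,.065,.026,.036)
mv(.430,-.305,.026,99.3)
E
```

```text
10869 [ 0.427  -0.3025  0.0293] rect [ 427.3 -305.2] [60.6 90.1] 9.94
d [-1.00e-01  3.00e-01  1.27e+02] r [ 0.001 -0.002 -0.002] pos [ 0.4296 -0.3053  0.153 ] t 2.25 w 0.999 F [-0.2 -0.7  0.2] j [ 0.89  0.19 -0.39  1.87  0.08  1.1   0.63]
```

View pics/w2.png

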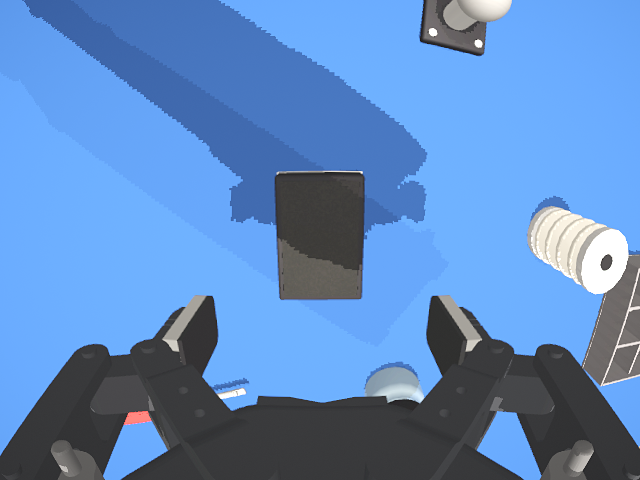

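The plinth spans (277-363, 172-298), straight between the jaws. The jar at (395,385) and the insulator at (580,250) are both clear, so I'm going down to grip.

Call:
send_rows(
  targets=[
    {"rx": 0,"ry": 0,"rz": -0.01,"dx": 0,"dy": -1,"dz": 40,"gripper": -1},
    {"rx": 0,"ry": 0,"rz": -0.01,"dx": 0,"dy": -1,"dz": 75,"gripper": -1},
    {"rx": 0,"ry": 0,"rz": -0.01,"dx": 0,"dy": -1,"dz": 105,"gripper": -1},
    {"rx": 0,"ry": 0,"rz": -0.01,"dx": 0,"dy": -1,"dz": 120,"gripper": -1},
    {"rx": 0,"ry": 0,"rz": -0.01,"dx": 0,"dy": -1,"dz": 126,"gripper": -1},
    {"rx": 0,"ry": 0,"rz": -0.01,"dx": 0,"dy": -1,"dz": 127,"gripper": -1},
    {"rx": 0,"ry": 0,"rz": -0.01,"dx": 0,"dy": -1,"dz": 127,"gripper": 1},
    {"rx": 0,"ry": 0,"rz": -0.01,"dx": 0,"dy": -1,"dz": 127,"gripper": 1},
    {"rx": 0,"ry": 0,"rz": -0.01,"dx": 0,"dy": -1,"dz": 127,"gripper": 1},
    {"rx": 0,"ry": 0,"rz": -0.01,"dx": 0,"dy": -1,"dz": 127,"gripper": 1},
    {"rx": 0,"ry": 0,"rz": -0.01,"dx": 0,"dy": -1,"dz": 127,"gripper": 1},
    {"rx": 0,"ry": 0,"rz": -0.01,"dx": 0,"dy": -1,"dz": 127,"gripper": 1},
  ],
  newtons=40,
)

```text
time: 3.25
tool_pos: [0.4295, -0.3061, 0.0278]
orientation: [0.001, 0.644, 0.765, 0.001]
wrist_force: [-2.2, 0.4, 6.0]
grip_width: 0.695
```

Run:
```python
from h import *
mv(.4985,-.016,.16,92.8)
```

```text
d [ 274.2  117.4 -131.9] r [ 0.002 -0.     0.121] pos [ 0.4295 -0.3061  0.0278] t 3.25 w 0.695 F [-2.2  0.4  6. ] j [ 0.86  0.35 -0.37  1.97  0.17  0.85  0.57]
```

Call:
send_rows(
  targets=[
    {"rx": 0,"ry": 0,"rz": 0,"dx": 0,"dy": 0,"dz": -20,"gripper": 1},
    {"rx": 0,"ry": 0,"rz": 0,"dx": 0,"dy": 0,"dz": -55,"gripper": 1},
    {"rx": 0,"ry": 0,"rz": 0,"dx": 0,"dy": 0,"dz": -95,"gripper": 1},
    {"rx": 0,"ry": 0,"rz": 0,"dx": 0,"dy": 0,"dz": -130,"gripper": 1},
    {"rx": 0,"ry": 0,"rz": 0.02,"dx": 25,"dy": 11,"dz": -140,"gripper": 1},
    {"rx": 0,"ry": 0,"rz": 0.04,"dx": 60,"dy": 26,"dz": -140,"gripper": 1},
    {"rx": 0,"ry": 0,"rz": 0.06,"dx": 95,"dy": 41,"dz": -140,"gripper": 1},
    {"rx": 0,"ry": 0,"rz": 0.08,"dx": 130,"dy": 56,"dz": -140,"gripper": 1},
    {"rx": 0,"ry": 0,"rz": 0.1,"dx": 165,"dy": 71,"dz": -140,"gripper": 1},
    {"rx": 0,"ry": 0,"rz": 0.12,"dx": 200,"dy": 86,"dz": -140,"gripper": 1},
    {"rx": 0,"ry": 0,"rz": 0.121,"dx": 235,"dy": 101,"dz": -140,"gripper": 1},
    {"rx": 0,"ry": 0,"rz": 0.121,"dx": 262,"dy": 112,"dz": -140,"gripper": 1},
  ],
)

```text
time: 4.25
tool_pos: [0.4956, -0.0255, 0.1693]
orientation: [0.001, 0.689, 0.725, 0.002]
wrist_force: [1.0, -0.0, -2.9]
grip_width: 0.689
```

Call:
send_rows(
  targets=[
    {"rx": 0,"ry": 0,"rz": 0,"dx": 12,"dy": 5,"dz": 0,"gripper": 1},
    {"rx": 0,"ry": 0,"rz": 0,"dx": 12,"dy": 5,"dz": 0,"gripper": 1},
    {"rx": 0,"ry": 0,"rz": 0,"dx": 12,"dy": 5,"dz": 0,"gripper": 1},
  ],
)

```text
time: 4.5
tool_pos: [0.5002, -0.0124, 0.1701]
orientation: [0.002, 0.688, 0.726, 0.002]
wrist_force: [0.1, 0.1, -2.4]
grip_width: 0.694
```

Run:
```python
from h import *
s=bot.snapshot("wrist");cv2.imwrite("pics/w3.png",s["img"])
P=wworld(s)
for x,y,r,a,b in((.504,-.1255,.03,.045,.09),(.4933,.0932,.03,.052,.07),(.504,-.1255,.045,.005,.016),(.4933,.0932,.045,.005,.016)):meas(P,x,y,r,a,b)
# held plinth
st=bot.read_state();p=st["tool_pos"];meas(P,p[0],p[1],.07,p[2]-.01,p[2]+.012)
mv(.4985,-.016,.08,92.8)
s=bot.snapshot("top");P=world(s)
for x,y,r,a,b in((.504,-.1255,.03,.065,.09),(.4933,.0932,.03,.052,.07),(.504,-.1255,.045,.005,.016),(.4933,.0932,.045,.005,.016)):meas(P,x,y,r,a,b)
```

```text
0 [nan nan nan] rect [0. 0.] [0. 0.] 0.0
3425 [0.4917 0.0933 0.0587] rect [491.5  93.7] [41.2 40.6] 59.01
0 [nan nan nan] rect [0. 0.] [0. 0.] 0.0
1192 [0.4931 0.0798 0.0087] rect [491.7  93.6] [50.3 49.9] 3.0
33749 [4.993e-01 2.000e-04 1.715e-01] rect [499.7  -7.4] [87.  83.1] 1.9
d [-2.2 -2.  89.8] r [0.005 0.001 0.002] pos [ 0.5    -0.0137  0.1698] t 4.55 w 0.69 F [-0.2 -0.5 -2.9] j [ 0.54  0.14 -0.64  1.91  0.09  1.12 -0.09]
31 [ 0.5032 -0.137   0.0721] rect [ 503.7 -137.5] [27.7 10.3] 1.26
184 [0.4935 0.0926 0.0598] rect [493.4  92.9] [38.2 40.9] 88.35
42 [ 0.502  -0.1511  0.0084] rect [ 512.6 -154.1] [67.  26.4] 4.67
131 [0.4895 0.0898 0.0093] rect [498.2  91.4] [82.6 75.1] 75.28h.py:25: RuntimeWarning: Mean of empty slice.
  rc=cv2.minAreaRect((q[:,:2]*1000).astype(np.float32));print(len(q),np.round(q.mean(0),4),"rect",np.round(rc[0],1),np.round(rc[1],1),round(rc[2],2))
  ret = um.true_divide(
```

View pics/w3.png

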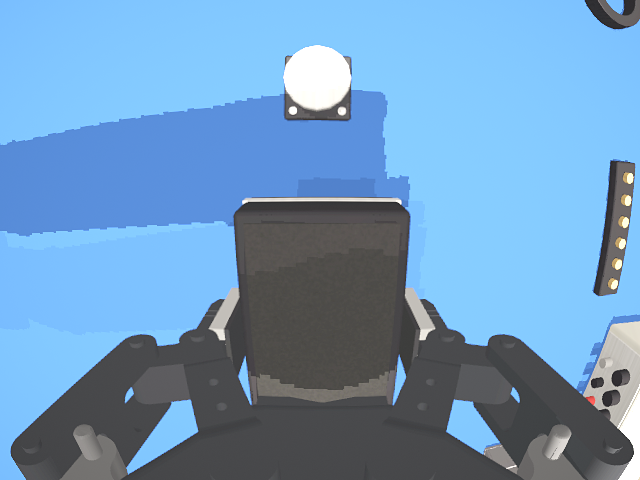

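The wrist view shows the plinth held square in the jaws, spanning x 235-410, with the flat post ahead at (318,80). Its foot yaw is 3.0°, and the cameras together give the post at (.4928, .0934). Target TCP is (.498, -.017) with yaw 92.9. I'm lowering it.

Run:
```python
from h import *
mv(.498,-.017,.028,92.9)
```

```text
d [ -2.5  -2.6 141.6] r [ 0.004  0.001 -0.001] pos [ 0.4998 -0.0144  0.1696] t 4.6 w 0.693 F [-0.1 -0.4 -2.9] j [ 0.54  0.14 -0.64  1.91  0.09  1.12 -0.09]
```

Call:
send_rows(
  targets=[
    {"rx": 0.004,"ry": 0,"rz": 0,"dx": -2.5,"dy": -2.5,"dz": 30,"gripper": 1},
    {"rx": 0.004,"ry": 0,"rz": 0,"dx": -2.5,"dy": -2.5,"dz": 60,"gripper": 1},
    {"rx": 0.004,"ry": 0,"rz": 0,"dx": -2.5,"dy": -2.5,"dz": 90,"gripper": 1},
    {"rx": 0.004,"ry": 0,"rz": 0,"dx": -2.5,"dy": -2.5,"dz": 112,"gripper": 1},
    {"rx": 0.004,"ry": 0,"rz": 0,"dx": -2.5,"dy": -2.5,"dz": 126,"gripper": 1},
    {"rx": 0.004,"ry": 0,"rz": 0,"dx": -2.5,"dy": -2.5,"dz": 132,"gripper": 1},
    {"rx": 0.004,"ry": 0,"rz": 0,"dx": -2.5,"dy": -2.5,"dz": 136,"gripper": 1},
    {"rx": 0.004,"ry": 0,"rz": 0,"dx": -2.5,"dy": -2.5,"dz": 136,"gripper": 1},
    {"rx": 0.004,"ry": 0,"rz": 0,"dx": -2.5,"dy": -2.5,"dz": 136,"gripper": 1},
  ],
)

```text
time: 5.35
tool_pos: [0.4987, -0.0175, 0.0345]
orientation: [0.001, 0.69, 0.724, 0.0]
wrist_force: [0.0, -1.2, -2.5]
grip_width: 0.697
```

Run:
```python
from h import *
mv(.498,-.017,.028,92.9)
```

```text
d [ 0.5 -0.7  6.5] r [ 0.002  0.001 -0.002] pos [ 0.4987 -0.0175  0.0345] t 5.35 w 0.697 F [ 0.  -1.2 -2.5] j [ 0.48  0.33 -0.6   2.02  0.24  0.86 -0.21]
```

Now the last 6.5 mm, then release, a rise, and a check.

Call:
send_rows(
  targets=[
    {"rx": 0.002,"ry": 0,"rz": 0,"dx": 0.5,"dy": -0.7,"dz": 4,"gripper": 1},
    {"rx": 0.002,"ry": 0,"rz": 0,"dx": 0.5,"dy": -0.7,"dz": 7,"gripper": 1},
    {"rx": 0.002,"ry": 0,"rz": 0,"dx": 0.5,"dy": -0.7,"dz": 7,"gripper": 1},
    {"rx": 0.002,"ry": 0,"rz": 0,"dx": 0.5,"dy": -0.7,"dz": 6.5,"gripper": 0},
    {"rx": 0.002,"ry": 0,"rz": 0,"dx": 0.5,"dy": -0.7,"dz": 6.5,"gripper": -1},
    {"rx": 0.002,"ry": 0,"rz": 0,"dx": 0.5,"dy": -0.7,"dz": 6,"gripper": -1},
    {"rx": 0.002,"ry": 0,"rz": 0,"dx": 0.5,"dy": -0.7,"dz": 6,"gripper": -1},
    {"rx": 0,"ry": 0,"rz": 0,"dx": 0.5,"dy": -0.7,"dz": -20,"gripper": -1},
    {"rx": 0,"ry": 0,"rz": 0,"dx": 0.5,"dy": -0.7,"dz": -60,"gripper": -1},
    {"rx": 0,"ry": 0,"rz": 0,"dx": 0.5,"dy": -0.7,"dz": -100,"gripper": -1},
    {"rx": 0,"ry": 0,"rz": 0,"dx": 0.5,"dy": -0.7,"dz": -140,"gripper": -1},
    {"rx": 0,"ry": 0,"rz": 0,"dx": 0,"dy": 0,"dz": -150,"gripper": -1},
  ],
)

```text
time: 6.35
tool_pos: [0.5011, -0.0167, 0.1908]
orientation: [0.004, 0.689, 0.724, 0.003]
wrist_force: [0.8, 0.0, 1.1]
grip_width: 1.001
```

Run:
```python
from h import *
s=bot.snapshot("wrist");cv2.imwrite("pics/w4.png",s["img"])
P=wworld(s)
meas(P,.498,-.0165,.065,.026,.036)
for x,y,r,a,b in((.4933,.0932,.03,.052,.07),(.504,-.1255,.034,.06,.09)):meas(P,x,y,r,a,b)
# foot (dark) yaw
for x,y in((.4928,.0934),(.5035,-.1263)):meas(P,x,y,.045,.005,.016)
s=bot.snapshot("scene");P=world(s);print("scene");cv2.imwrite("pics/s4.png",s["img"])
meas(P,.498,-.0165,.065,.026,.036);meas(P,.4933,.0932,.03,.052,.07)
mv(.626,-.275,.2,90)
```

```text
8387 [ 0.4974 -0.0144  0.0293] rect [497.3 -16.6] [60.5 89.9] 2.69
2900 [0.4917 0.0932 0.0586] rect [491.5  93.7] [41.  41.1] 56.68
1333 [ 0.5003 -0.1194  0.0704] rect [ 500.4 -122.6] [34.7 30.2] 4.85
1097 [0.4928 0.0804 0.0088] rect [491.6  93.4] [50.3 49.9] 1.76
1769 [ 0.5002 -0.1184  0.009 ] rect [ 500.5 -125.2] [50.  50.4] 2.03
scene
630 [ 0.501  -0.0154  0.0306] rect [499.7 -16.8] [64.9 91.8] 3.94
200 [0.4953 0.0949 0.0598] rect [493.3  93.9] [41.1 38.2] 34.24
d [-263.4  113.1  -11. ] r [0.007 0.002 0.049] pos [ 0.5002 -0.0174  0.1875] t 6.45 w 1.004 F [-0.  -0.2  0.1] j [ 0.55  0.12 -0.64  1.89  0.08  1.15 -0.07]
```

View pics/w4.png

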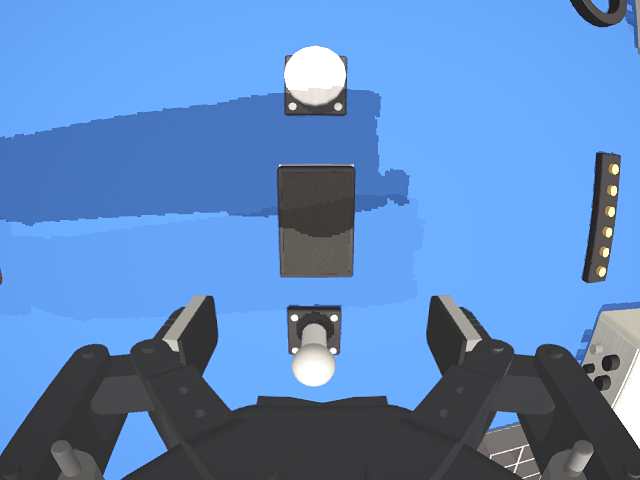

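The wrist view shows the plinth at (316,220), midway and square between the flat post (315,85) and the ball post (314,345). In one camera frame the errors are about 1.3 mm, 0.7 mm and 0.35°, which is good. Next is the tall insulator: move above it at z≈.19.

Call:
send_rows(
  targets=[
    {"rx": 0.007,"ry": 0.002,"rz": 0.02,"dx": -40,"dy": 17,"dz": -11,"gripper": -1},
    {"rx": 0.007,"ry": 0.002,"rz": 0.049,"dx": -80,"dy": 34,"dz": -11,"gripper": -1},
    {"rx": 0.007,"ry": 0.002,"rz": 0.049,"dx": -120,"dy": 51,"dz": -11,"gripper": -1},
    {"rx": 0.007,"ry": 0.002,"rz": 0.049,"dx": -160,"dy": 68,"dz": -11,"gripper": -1},
    {"rx": 0.007,"ry": 0.002,"rz": 0.049,"dx": -200,"dy": 86,"dz": -11,"gripper": -1},
    {"rx": 0.007,"ry": 0.002,"rz": 0.049,"dx": -235,"dy": 101,"dz": -11,"gripper": -1},
    {"rx": 0.007,"ry": 0.002,"rz": 0.049,"dx": -263,"dy": 113,"dz": -11,"gripper": -1},
    {"rx": 0.007,"ry": 0.002,"rz": 0.049,"dx": -263,"dy": 113,"dz": -11,"gripper": -1},
    {"rx": 0.007,"ry": 0.002,"rz": 0.049,"dx": -263,"dy": 113,"dz": -11,"gripper": -1},
    {"rx": 0.007,"ry": 0.002,"rz": 0.049,"dx": -263,"dy": 113,"dz": -11,"gripper": -1},
  ],
)

```text
time: 7.28
tool_pos: [0.6255, -0.2736, 0.1981]
orientation: [-0.001, 0.707, 0.707, -0.0]
wrist_force: [-0.3, 0.4, -0.4]
grip_width: 1.001
```

Run:
```python
from h import *
s=bot.snapshot("wrist");cv2.imwrite("pics/w5.png",s["img"])
P=wworld(s);meas(P,.626,-.275,.04,.07,.09)
mv(.626,-.275,.06,90)
```

```text
3806 [ 0.6239 -0.2741  0.0788] rect [ 623.8 -275.3] [46.9 47.5] 0.58
d [ -2.3   0.5 138.8] r [-0.001 -0.001  0.002] pos [ 0.6256 -0.2728  0.1988] t 7.33 w 1.002 F [ 0.7 -0.   0.5] j [ 0.69  0.47 -0.47  1.42  0.22  1.3   0.2 ]
```

View pics/w5.png

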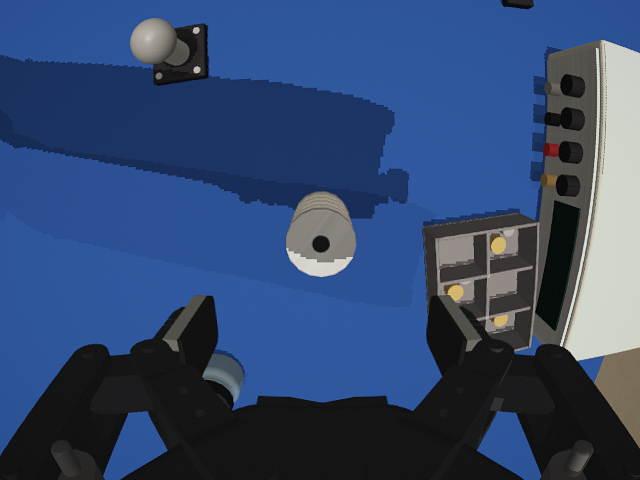

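The insulator is centred between the jaws at (320,243), and the tray at x ≥ 425 px is clear of the outer finger. Going down to TCP z≈.060 and gripping.

Call:
send_rows(
  targets=[
    {"rx": 0,"ry": 0,"rz": 0.002,"dx": -2.3,"dy": 0,"dz": 30,"gripper": -1},
    {"rx": 0,"ry": 0,"rz": 0.002,"dx": -2.3,"dy": 0,"dz": 65,"gripper": -1},
    {"rx": 0,"ry": 0,"rz": 0.002,"dx": -2.3,"dy": 0,"dz": 100,"gripper": -1},
    {"rx": 0,"ry": 0,"rz": 0.002,"dx": -2.3,"dy": 0,"dz": 125,"gripper": -1},
    {"rx": 0,"ry": 0,"rz": 0.002,"dx": -2.3,"dy": 0,"dz": 138,"gripper": -1},
    {"rx": 0,"ry": 0,"rz": 0.002,"dx": -2.3,"dy": 0,"dz": 139,"gripper": -1},
    {"rx": 0,"ry": 0,"rz": 0.002,"dx": -2.3,"dy": 0,"dz": 139,"gripper": -0.3},
    {"rx": 0,"ry": 0,"rz": 0.002,"dx": -2.3,"dy": 0,"dz": 139,"gripper": 0},
    {"rx": 0,"ry": 0,"rz": 0.002,"dx": -2.3,"dy": 0,"dz": 139,"gripper": 1},
    {"rx": 0,"ry": 0,"rz": 0.002,"dx": -2.3,"dy": 0,"dz": 139,"gripper": 1},
    {"rx": 0,"ry": 0,"rz": 0.002,"dx": -2.3,"dy": 0,"dz": 139,"gripper": 1},
    {"rx": 0,"ry": 0,"rz": 0.002,"dx": -2.3,"dy": 0,"dz": 139,"gripper": 1},
  ],
  newtons=40,
)

```text
time: 8.33
tool_pos: [0.6265, -0.2753, 0.0622]
orientation: [0.001, 0.707, 0.707, 0.0]
wrist_force: [-2.6, 1.2, 7.0]
grip_width: 0.553
```

Run:
```python
from h import *
mv(.498,-.0175,.2,92.6)
```

```text
d [ 257.7 -128.5 -138.1] r [ 0.002  0.    -0.046] pos [ 0.6265 -0.2753  0.0622] t 8.33 w 0.553 F [-2.6  1.2  7. ] j [ 0.67  0.59 -0.44  1.55  0.28  1.06  0.16]
```

Call:
send_rows(
  targets=[
    {"rx": 0,"ry": 0,"rz": 0,"dx": 0,"dy": 0,"dz": -20,"gripper": 1},
    {"rx": 0,"ry": 0,"rz": 0,"dx": 0,"dy": 0,"dz": -55,"gripper": 1},
    {"rx": 0,"ry": 0,"rz": 0,"dx": 0,"dy": 0,"dz": -95,"gripper": 1},
    {"rx": 0,"ry": 0,"rz": 0,"dx": 0,"dy": 0,"dz": -125,"gripper": 1},
    {"rx": 0,"ry": 0,"rz": 0,"dx": 20,"dy": -10,"dz": -135,"gripper": 1},
    {"rx": 0,"ry": 0,"rz": -0.02,"dx": 50,"dy": -25,"dz": -135,"gripper": 1},
    {"rx": 0,"ry": 0,"rz": -0.03,"dx": 85,"dy": -42,"dz": -135,"gripper": 1},
    {"rx": 0,"ry": 0,"rz": -0.046,"dx": 120,"dy": -60,"dz": -135,"gripper": 1},
    {"rx": 0,"ry": 0,"rz": -0.046,"dx": 155,"dy": -77,"dz": -135,"gripper": 1},
    {"rx": 0,"ry": 0,"rz": -0.046,"dx": 190,"dy": -95,"dz": -135,"gripper": 1},
    {"rx": 0,"ry": 0,"rz": -0.046,"dx": 225,"dy": -112,"dz": -135,"gripper": 1},
    {"rx": 0,"ry": 0,"rz": -0.046,"dx": 247,"dy": -123,"dz": -135,"gripper": 1},
  ],
)

```text
time: 9.33
tool_pos: [0.5018, -0.0243, 0.1978]
orientation: [0.001, 0.69, 0.724, 0.001]
wrist_force: [1.3, 1.5, -3.0]
grip_width: 0.553
```

Call:
send_rows(
  targets=[
    {"rx": 0,"ry": 0,"rz": 0,"dx": 8,"dy": -4,"dz": 0,"gripper": 1},
    {"rx": 0,"ry": 0,"rz": 0,"dx": 8,"dy": -4,"dz": 0,"gripper": 1},
    {"rx": 0,"ry": 0,"rz": 0,"dx": 8,"dy": -4,"dz": 0,"gripper": 1},
    {"rx": 0,"ry": 0,"rz": 0,"dx": 8,"dy": -4,"dz": 0,"gripper": 1},
  ],
)

```text
time: 9.67
tool_pos: [0.498, -0.0179, 0.1981]
orientation: [0.002, 0.69, 0.724, 0.001]
wrist_force: [-0.3, -0.1, -2.3]
grip_width: 0.553
```

Run:
```python
from h import *
mv(.498,-.017,.0925,92.6)
s=bot.snapshot("wrist");cv2.imwrite("pics/w6.png",s["img"]);P=wworld(s);p=bot.read_state()["tool_pos"]
meas(P,p[0],p[1],.026,p[2]+.01,p[2]+.03)
```

```text
d [  1.   -0.3 105.6] r [0.003 0.001 0.002] pos [ 0.498  -0.0179  0.1981] t 9.67 w 0.553 F [-0.3 -0.1 -2.3] j [ 0.56  0.11 -0.65  1.87  0.07  1.18 -0.06]
14041 [ 0.4976 -0.0136  0.2145] rect [497.7 -16. ] [51.1 44.8] 9.25
```

View pics/w6.png

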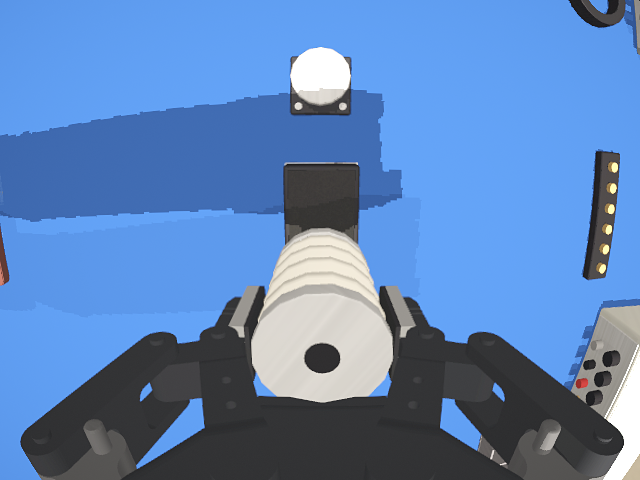

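The view shows the insulator held upright at (322,345), over the plinth at (321,200). Lowering it.

Call:
send_rows(
  targets=[
    {"rx": 0.003,"ry": 0,"rz": 0,"dx": 1,"dy": 0,"dz": 30,"gripper": 1},
    {"rx": 0.003,"ry": 0,"rz": 0,"dx": 1,"dy": 0,"dz": 55,"gripper": 1},
    {"rx": 0.003,"ry": 0,"rz": 0,"dx": 1,"dy": 0,"dz": 75,"gripper": 1},
    {"rx": 0.003,"ry": 0,"rz": 0,"dx": 1,"dy": 0,"dz": 90,"gripper": 1},
    {"rx": 0.003,"ry": 0,"rz": 0,"dx": 1,"dy": 0,"dz": 97,"gripper": 1},
    {"rx": 0.003,"ry": 0,"rz": 0,"dx": 1,"dy": 0,"dz": 100,"gripper": 1},
    {"rx": 0.003,"ry": 0,"rz": 0,"dx": 1,"dy": 0,"dz": 101,"gripper": 1},
    {"rx": 0.003,"ry": 0,"rz": 0,"dx": 1,"dy": 0,"dz": 101,"gripper": 1},
  ],
)

```text
time: 10.38
tool_pos: [0.4988, -0.0174, 0.0975]
orientation: [0.001, 0.691, 0.723, -0.0]
wrist_force: [0.0, 0.4, -3.4]
grip_width: 0.554
```

Run:
```python
from h import *
mv(.498,-.017,.0925,92.6)
```

```text
d [ 0.5 -0.8  5. ] r [0.001 0.001 0.001] pos [ 0.4988 -0.0174  0.0975] t 10.38 w 0.554 F [ 0.   0.4 -3.4] j [ 0.52  0.23 -0.64  1.98  0.17  0.98 -0.15]
```

Call:
send_rows(
  targets=[
    {"rx": 0.001,"ry": 0.001,"rz": 0,"dx": 0.5,"dy": -0.5,"dz": 2,"gripper": 1},
    {"rx": 0.001,"ry": 0.001,"rz": 0,"dx": 0.5,"dy": -0.5,"dz": 4,"gripper": 1},
    {"rx": 0.001,"ry": 0.001,"rz": 0,"dx": 0.5,"dy": -0.5,"dz": 5.5,"gripper": 1},
    {"rx": 0.001,"ry": 0.001,"rz": 0,"dx": 0.5,"dy": -0.5,"dz": 5.5,"gripper": 1},
    {"rx": 0.001,"ry": 0.001,"rz": 0,"dx": 0.5,"dy": -0.5,"dz": 5.5,"gripper": 1},
  ],
)

```text
time: 10.8
tool_pos: [0.4986, -0.017, 0.0922]
orientation: [0.0, 0.691, 0.723, 0.0]
wrist_force: [1.4, -0.6, -2.3]
grip_width: 0.551
```

Call:
send_rows(
  targets=[
    {"rx": 0,"ry": 0,"rz": 0,"dx": 0,"dy": 0,"dz": 0.7,"gripper": 1},
    {"rx": 0,"ry": 0,"rz": 0,"dx": 0,"dy": 0,"dz": 1.3,"gripper": 1},
    {"rx": 0,"ry": 0,"rz": 0,"dx": 0,"dy": 0,"dz": 1.8,"gripper": 1},
    {"rx": 0,"ry": 0,"rz": 0,"dx": 0,"dy": 0,"dz": 1.8,"gripper": 1},
  ],
)

```text
time: 11.13
tool_pos: [0.4988, -0.017, 0.0921]
orientation: [0.001, 0.691, 0.723, -0.0]
wrist_force: [-8.2, -0.5, 20.3]
grip_width: 0.551
```

In contact. Easing off, releasing, and rising.

Call:
send_rows(
  targets=[
    {"rx": 0,"ry": 0,"rz": 0,"dx": 0,"dy": 0,"dz": 0,"gripper": 1},
    {"rx": 0,"ry": 0,"rz": 0,"dx": 0,"dy": 0,"dz": 0,"gripper": -0.3},
    {"rx": 0,"ry": 0,"rz": 0,"dx": 0,"dy": 0,"dz": 0,"gripper": -0.6},
    {"rx": 0,"ry": 0,"rz": 0,"dx": 0,"dy": 0,"dz": 0,"gripper": -1},
    {"rx": 0,"ry": 0,"rz": 0,"dx": 0,"dy": 0,"dz": 0,"gripper": -1},
    {"rx": 0,"ry": 0,"rz": 0,"dx": 0,"dy": 0,"dz": 0,"gripper": -1},
    {"rx": 0,"ry": 0,"rz": 0,"dx": 0,"dy": 0,"dz": -20,"gripper": -1},
    {"rx": 0,"ry": 0,"rz": 0,"dx": 0,"dy": 0,"dz": -50,"gripper": -1},
    {"rx": 0,"ry": 0,"rz": 0,"dx": 0,"dy": 0,"dz": -85,"gripper": -1},
    {"rx": 0,"ry": 0,"rz": 0,"dx": 0,"dy": 0,"dz": -115,"gripper": -1},
    {"rx": 0,"ry": 0,"rz": 0,"dx": 0,"dy": 0,"dz": -125,"gripper": -1},
    {"rx": 0,"ry": 0,"rz": 0,"dx": 0,"dy": 0,"dz": -125,"gripper": -1},
  ],
)

```text
time: 12.13
tool_pos: [0.5003, -0.0167, 0.22]
orientation: [0.003, 0.691, 0.723, 0.001]
wrist_force: [-0.2, -0.0, -0.2]
grip_width: 1.001
```

Run:
```python
from h import *
s=bot.snapshot("wrist");cv2.imwrite("pics/w7.png",s["img"]);P=wworld(s)
meas(P,.498,-.017,.04,.1,.118)
meas(P,.498,-.017,.065,.026,.036)
meas(P,.4916,.0934,.045,.005,.016);meas(P,.5005,-.1252,.045,.005,.016)
mv(.6235,.286,.2,90)
```

```text
4060 [ 0.4982 -0.016   0.1087] rect [498.4 -17.2] [46.5 47.8] 0.74
2739 [0.4958 0.0105 0.0292] rect [497.5 -15.9] [60.1 90. ] 3.19
930 [0.4927 0.0813 0.0087] rect [491.5  93.1] [50.3 50. ] 1.42
1546 [ 0.5002 -0.1184  0.009 ] rect [ 500.2 -125.1] [50.5 49.3] 2.62
d [296.9 137.9  17.7] r [0.003 0.002 0.046] pos [ 0.4993 -0.0169  0.2179] t 12.18 w 0.999 F [-0.6 -1.  -0.3] j [ 0.57  0.09 -0.65  1.85  0.06  1.22 -0.06]
```

View pics/w7.png

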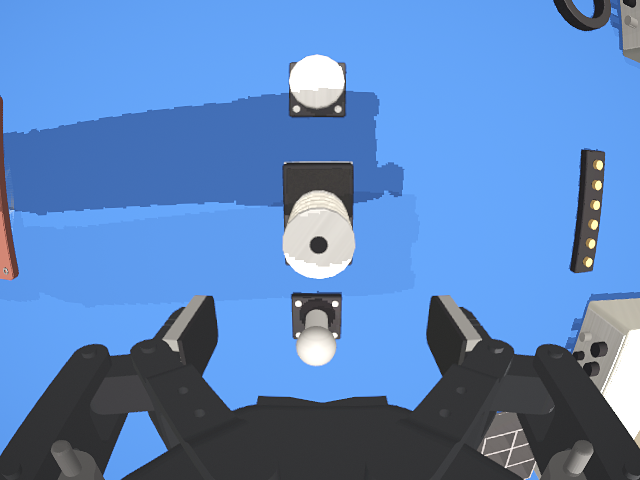

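The insulator stands at (318,243), about 1 mm off the plinth centre. Now over to the cap.

Call:
send_rows(
  targets=[
    {"rx": 0.003,"ry": 0.002,"rz": 0.02,"dx": 35,"dy": 16,"dz": 0,"gripper": -1},
    {"rx": 0.003,"ry": 0.002,"rz": 0.046,"dx": 72,"dy": 33,"dz": 0,"gripper": -1},
    {"rx": 0.003,"ry": 0.002,"rz": 0.046,"dx": 110,"dy": 51,"dz": 0,"gripper": -1},
    {"rx": 0.003,"ry": 0.002,"rz": 0.046,"dx": 148,"dy": 69,"dz": 0,"gripper": -1},
    {"rx": 0.003,"ry": 0.002,"rz": 0.046,"dx": 186,"dy": 86,"dz": 10,"gripper": -1},
    {"rx": 0.003,"ry": 0.002,"rz": 0.046,"dx": 224,"dy": 104,"dz": 20,"gripper": -1},
    {"rx": 0.003,"ry": 0.002,"rz": 0.046,"dx": 260,"dy": 121,"dz": 40,"gripper": -1},
    {"rx": 0.003,"ry": 0.002,"rz": 0.046,"dx": 297,"dy": 138,"dz": 60,"gripper": -1},
    {"rx": 0.003,"ry": 0.002,"rz": 0.046,"dx": 297,"dy": 138,"dz": 60,"gripper": -1},
    {"rx": 0.003,"ry": 0.002,"rz": 0.046,"dx": 297,"dy": 138,"dz": 60,"gripper": -1},
    {"rx": 0.003,"ry": 0.002,"rz": 0.046,"dx": 297,"dy": 138,"dz": 60,"gripper": -1},
  ],
)

```text
time: 13.1
tool_pos: [0.6226, 0.286, 0.1554]
orientation: [-0.001, 0.707, 0.708, -0.002]
wrist_force: [0.1, -0.9, 0.4]
grip_width: 1.001
```

Run:
```python
from h import *
s=bot.snapshot("wrist");cv2.imwrite("pics/w8.png",s["img"]);P=wworld(s)
meas(P,.6235,.286,.04,.025,.034);meas(P,.6235,.286,.04,.0345,.045)
mv(.6235,.286,.034,90)
```

```text
3352 [0.6213 0.2894 0.0306] rect [621.  287.5] [50.1 50.7] 1.65
639 [0.6217 0.2875 0.0352] rect [621.6 287.4] [22.3 22.6] 0.45
d [  1.3   0.3 122.7] r [-0.002  0.001 -0.001] pos [0.6234 0.2849 0.1567] t 13.15 w 1.002 F [ 0.1 -1.3  0.5] j [ 0.    0.57 -0.71  1.45  0.38  1.26 -0.75]
```

Call:
send_rows(
  targets=[
    {"rx": -0.002,"ry": 0,"rz": 0,"dx": 2.2,"dy": -0.5,"dz": 35,"gripper": -1},
    {"rx": -0.002,"ry": 0,"rz": 0,"dx": 2.2,"dy": -0.5,"dz": 70,"gripper": -1},
    {"rx": -0.002,"ry": 0,"rz": 0,"dx": 2.2,"dy": -0.5,"dz": 100,"gripper": -1},
    {"rx": -0.002,"ry": 0,"rz": 0,"dx": 2.2,"dy": -0.5,"dz": 118,"gripper": -1},
    {"rx": -0.002,"ry": 0,"rz": 0,"dx": 2.2,"dy": -0.5,"dz": 123,"gripper": -1},
    {"rx": -0.002,"ry": 0,"rz": 0,"dx": 2.2,"dy": -0.5,"dz": 123,"gripper": -1},
    {"rx": -0.002,"ry": 0,"rz": 0,"dx": 2.2,"dy": -0.5,"dz": 123,"gripper": -0.3},
    {"rx": -0.002,"ry": 0,"rz": 0,"dx": 2.2,"dy": -0.5,"dz": 123,"gripper": 1},
    {"rx": -0.002,"ry": 0,"rz": 0,"dx": 2.2,"dy": -0.5,"dz": 123,"gripper": 1},
    {"rx": -0.002,"ry": 0,"rz": 0,"dx": 2.2,"dy": -0.5,"dz": 123,"gripper": 1},
    {"rx": -0.002,"ry": 0,"rz": 0,"dx": 2.2,"dy": -0.5,"dz": 123,"gripper": 1},
    {"rx": -0.002,"ry": 0,"rz": 0,"dx": 2.2,"dy": -0.5,"dz": 123,"gripper": 1},
  ],
  newtons=40,
)

```text
time: 14.15
tool_pos: [0.6237, 0.2873, 0.0361]
orientation: [0.001, 0.707, 0.707, 0.001]
wrist_force: [-2.1, -2.5, 8.0]
grip_width: 0.595
```

Run:
```python
from h import *
mv(.499,-.0172,.22,92.6)
```

```text
d [-304.7 -123.9 -184.1] r [ 0.003  0.001 -0.046] pos [0.6237 0.2873 0.0361] t 14.15 w 0.595 F [-2.1 -2.5  8. ] j [-0.03  0.68 -0.66  1.55  0.46  1.07 -0.81]
```

Call:
send_rows(
  targets=[
    {"rx": 0,"ry": 0,"rz": 0,"dx": 0,"dy": 0,"dz": -20,"gripper": 1},
    {"rx": 0,"ry": 0,"rz": 0,"dx": 0,"dy": 0,"dz": -58,"gripper": 1},
    {"rx": 0,"ry": 0,"rz": 0,"dx": 0,"dy": 0,"dz": -96,"gripper": 1},
    {"rx": 0,"ry": 0,"rz": 0,"dx": -10,"dy": -4,"dz": -130,"gripper": 1},
    {"rx": 0,"ry": 0,"rz": -0.01,"dx": -35,"dy": -14,"dz": -155,"gripper": 1},
    {"rx": 0,"ry": 0,"rz": -0.02,"dx": -70,"dy": -28,"dz": -175,"gripper": 1},
    {"rx": 0,"ry": 0,"rz": -0.03,"dx": -105,"dy": -43,"dz": -184,"gripper": 1},
    {"rx": 0,"ry": 0,"rz": -0.046,"dx": -140,"dy": -57,"dz": -184,"gripper": 1},
    {"rx": 0,"ry": 0,"rz": -0.046,"dx": -175,"dy": -71,"dz": -184,"gripper": 1},
    {"rx": 0,"ry": 0,"rz": -0.046,"dx": -210,"dy": -85,"dz": -184,"gripper": 1},
    {"rx": 0,"ry": 0,"rz": -0.046,"dx": -245,"dy": -100,"dz": -184,"gripper": 1},
    {"rx": 0,"ry": 0,"rz": -0.046,"dx": -275,"dy": -112,"dz": -184,"gripper": 1},
  ],
)

```text
time: 15.15
tool_pos: [0.5097, 0.0103, 0.2207]
orientation: [0.002, 0.691, 0.723, 0.001]
wrist_force: [0.8, -0.0, -1.7]
grip_width: 0.591
```

Call:
send_rows(
  targets=[
    {"rx": 0,"ry": 0,"rz": 0,"dx": 0,"dy": 0,"dz": 0,"gripper": 1},
    {"rx": 0,"ry": 0,"rz": 0,"dx": 0,"dy": 0,"dz": 0,"gripper": 1},
  ],
)

```text
time: 15.32
tool_pos: [0.5093, 0.0079, 0.2217]
orientation: [0.003, 0.693, 0.721, 0.001]
wrist_force: [0.5, 0.8, -1.4]
grip_width: 0.588
```

Run:
```python
from h import *
mv(.499,-.0172,.22,92.6)
```

```text
d [-24.6 -11.3   1.7] r [ 0.005  0.004 -0.005] pos [0.5093 0.0079 0.2217] t 15.32 w 0.588 F [ 0.5  0.8 -1.4] j [ 0.57  0.12 -0.72  1.82  0.09  1.23 -0.13]
```

Call:
send_rows(
  targets=[
    {"rx": 0.005,"ry": 0.002,"rz": -0.005,"dx": -12,"dy": -5.5,"dz": 0,"gripper": 1},
    {"rx": 0.005,"ry": 0.002,"rz": -0.005,"dx": -24.6,"dy": -11.3,"dz": 0,"gripper": 1},
    {"rx": 0.005,"ry": 0.002,"rz": -0.005,"dx": -24.6,"dy": -11.3,"dz": 15,"gripper": 1},
    {"rx": 0.005,"ry": 0.002,"rz": -0.005,"dx": -24.6,"dy": -11.3,"dz": 30,"gripper": 1},
    {"rx": 0.005,"ry": 0.002,"rz": -0.005,"dx": -24.6,"dy": -11.3,"dz": 45,"gripper": 1},
    {"rx": 0.005,"ry": 0.002,"rz": -0.005,"dx": -24.6,"dy": -11.3,"dz": 55,"gripper": 1},
    {"rx": 0.005,"ry": 0.002,"rz": -0.005,"dx": -24.6,"dy": -11.3,"dz": 60,"gripper": 1},
    {"rx": 0.005,"ry": 0.002,"rz": -0.005,"dx": -24.6,"dy": -11.3,"dz": 60,"gripper": 1},
    {"rx": 0.005,"ry": 0.002,"rz": -0.005,"dx": -24.6,"dy": -11.3,"dz": 60,"gripper": 1},
  ],
)

```text
time: 16.07
tool_pos: [0.4997, -0.0167, 0.1621]
orientation: [0.001, 0.691, 0.723, -0.0]
wrist_force: [-0.4, 0.4, -1.7]
grip_width: 0.591
```

Run:
```python
from h import *
mv(.499,-.0172,.146,92.6)
s=bot.snapshot("wrist");cv2.imwrite("pics/w9.png",s["img"]);P=wworld(s);p=bot.read_state()["tool_pos"]
meas(P,p[0],p[1],.03,p[2]-.001,p[2]+.004)
```

```text
d [-0.4 -0.8 16.1] r [0.001 0.002 0.001] pos [ 0.4997 -0.0167  0.1621] t 16.07 w 0.591 F [-0.4  0.4 -1.7] j [ 0.59  0.16 -0.7   1.91  0.12  1.11 -0.1 ]
760 [ 0.5001 -0.0146  0.1628] rect [500.  -15.7] [55.1 22.5] 2.74
```

View pics/w9.png

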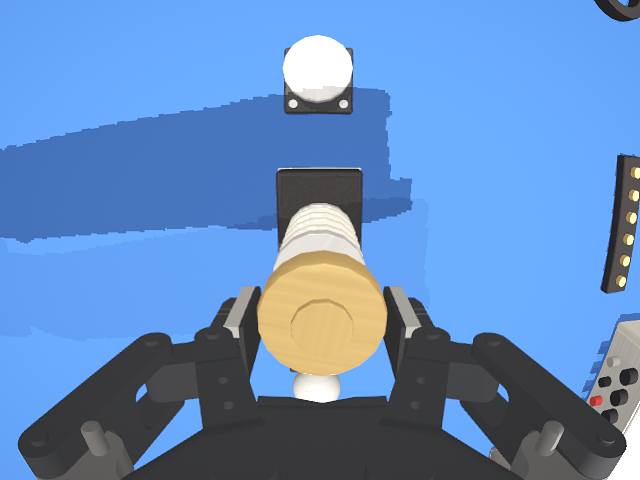

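The view shows the cap level at (322,313) over the insulator. I'm lowering gently until it touches.

Call:
send_rows(
  targets=[
    {"rx": 0.001,"ry": 0.001,"rz": 0,"dx": -0.4,"dy": -0.7,"dz": 5,"gripper": 1},
    {"rx": 0.001,"ry": 0.001,"rz": 0,"dx": -0.4,"dy": -0.7,"dz": 10,"gripper": 1},
    {"rx": 0.001,"ry": 0.001,"rz": 0,"dx": -0.4,"dy": -0.7,"dz": 13,"gripper": 1},
    {"rx": 0.001,"ry": 0.001,"rz": 0,"dx": -0.4,"dy": -0.7,"dz": 15,"gripper": 1},
    {"rx": 0.001,"ry": 0.001,"rz": 0,"dx": -0.4,"dy": -0.7,"dz": 15.5,"gripper": 1},
    {"rx": 0.001,"ry": 0.001,"rz": 0,"dx": -0.4,"dy": -0.7,"dz": 16,"gripper": 1},
    {"rx": 0.001,"ry": 0.001,"rz": 0,"dx": -0.4,"dy": -0.7,"dz": 16,"gripper": 1},
  ],
)

```text
time: 16.7
tool_pos: [0.4993, -0.0174, 0.1464]
orientation: [0.001, 0.691, 0.723, -0.0]
wrist_force: [0.5, 0.8, -1.5]
grip_width: 0.589
```

Call:
send_rows(
  targets=[
    {"rx": 0,"ry": 0,"rz": 0,"dx": 0,"dy": 0,"dz": 0.5,"gripper": 1},
    {"rx": 0,"ry": 0,"rz": 0,"dx": 0,"dy": 0,"dz": 1.0,"gripper": 1},
    {"rx": 0,"ry": 0,"rz": 0,"dx": 0,"dy": 0,"dz": 1.3,"gripper": 1},
    {"rx": 0,"ry": 0,"rz": 0,"dx": 0,"dy": 0,"dz": 1.3,"gripper": 1},
  ],
)

```text
time: 17.03
tool_pos: [0.4997, -0.0174, 0.146]
orientation: [0.001, 0.691, 0.723, -0.0]
wrist_force: [-2.5, -1.7, 7.5]
grip_width: 0.591
```

Call:
send_rows(
  targets=[
    {"rx": 0,"ry": 0,"rz": 0,"dx": 0,"dy": 0,"dz": 0,"gripper": 1},
    {"rx": 0,"ry": 0,"rz": 0,"dx": 0,"dy": 0,"dz": 0,"gripper": -0.4},
    {"rx": 0,"ry": 0,"rz": 0,"dx": 0,"dy": 0,"dz": 0,"gripper": -0.7},
    {"rx": 0,"ry": 0,"rz": 0,"dx": 0,"dy": 0,"dz": 0,"gripper": -1},
    {"rx": 0,"ry": 0,"rz": 0,"dx": 0,"dy": 0,"dz": 0,"gripper": -1},
    {"rx": 0,"ry": 0,"rz": 0,"dx": 0,"dy": 0,"dz": 0,"gripper": -1},
    {"rx": 0,"ry": 0,"rz": 0,"dx": 0,"dy": 0,"dz": -15,"gripper": -1},
    {"rx": 0,"ry": 0,"rz": 0,"dx": 0,"dy": 0,"dz": -40,"gripper": -1},
    {"rx": 0,"ry": 0,"rz": 0,"dx": 0,"dy": 0,"dz": -70,"gripper": -1},
    {"rx": 0,"ry": 0,"rz": 0,"dx": 0,"dy": 0,"dz": -100,"gripper": -1},
    {"rx": 0,"ry": 0,"rz": 0,"dx": 0,"dy": 0,"dz": -100,"gripper": -1},
    {"rx": 0,"ry": 0,"rz": 0,"dx": 0,"dy": 0,"dz": -100,"gripper": -1},
  ],
)

```text
time: 18.03
tool_pos: [0.5005, -0.0172, 0.2476]
orientation: [0.002, 0.691, 0.723, 0.001]
wrist_force: [0.4, -0.8, -1.2]
grip_width: 0.999
```

Run:
```python
from h import *
s=bot.snapshot("wrist");cv2.imwrite("pics/w10.png",s["img"]);P=wworld(s)
meas(P,.499,-.017,.04,.135,.143);meas(P,.499,-.017,.04,.143,.155)
mv(.514,.424,.2,188.4)
```

```text
3695 [ 0.4994 -0.0149  0.1405] rect [499.7 -16.5] [50.9 50.9] 47.35
1048 [ 0.4994 -0.017   0.1448] rect [496.1 -15.9] [23.8 30.9] 74.25
d [440.3  34.3  45.3] r [-0.     0.003 -1.672] pos [ 0.4997 -0.0173  0.2461] t 18.08 w 1.003 F [-0.1 -0.  -0.7] j [ 0.62  0.08 -0.7   1.8   0.05  1.28 -0.05]
```

View pics/w10.png

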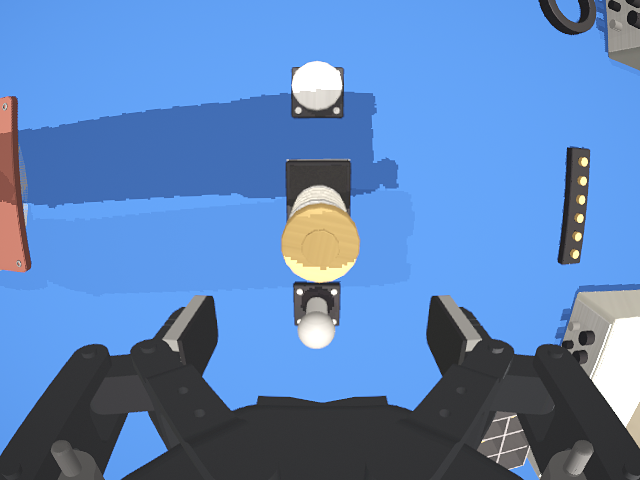

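The cap sits level on the insulator at (320,243), about 1.4 mm off its axis. Next is the grey meter.

Call:
send_rows(
  targets=[
    {"rx": 0,"ry": 0.003,"rz": -0.11,"dx": 35,"dy": 3,"dz": 0,"gripper": -1},
    {"rx": 0,"ry": 0.003,"rz": -0.23,"dx": 70,"dy": 6,"dz": 0,"gripper": -1},
    {"rx": 0,"ry": 0.003,"rz": -0.35,"dx": 107,"dy": 9,"dz": 0,"gripper": -1},
    {"rx": 0,"ry": 0.003,"rz": -0.47,"dx": 143,"dy": 12,"dz": 0,"gripper": -1},
    {"rx": 0,"ry": 0.003,"rz": -0.59,"dx": 180,"dy": 14,"dz": 0,"gripper": -1},
    {"rx": 0,"ry": 0.003,"rz": -0.71,"dx": 217,"dy": 17,"dz": 0,"gripper": -1},
    {"rx": 0,"ry": 0.003,"rz": -0.83,"dx": 254,"dy": 20,"dz": 0,"gripper": -1},
    {"rx": 0,"ry": 0.003,"rz": -0.95,"dx": 291,"dy": 23,"dz": 0,"gripper": -1},
    {"rx": 0,"ry": 0.003,"rz": -1.07,"dx": 328,"dy": 26,"dz": 10,"gripper": -1},
    {"rx": 0,"ry": 0.003,"rz": -1.19,"dx": 365,"dy": 29,"dz": 20,"gripper": -1},
    {"rx": 0,"ry": 0.003,"rz": -1.31,"dx": 402,"dy": 32,"dz": 35,"gripper": -1},
    {"rx": 0,"ry": 0.003,"rz": -1.43,"dx": 440,"dy": 34,"dz": 50,"gripper": -1},
  ],
)

```text
time: 19.08
tool_pos: [0.5134, 0.4249, 0.1929]
orientation: [-0.001, 0.045, 0.999, -0.001]
wrist_force: [0.5, 0.0, 0.8]
grip_width: 1.001
```

Run:
```python
from h import *
mv(.514,.424,.16,188.4)
```

```text
d [-0.7 -0.8 32.9] r [-0.001 -0.001 -0.236] pos [0.5134 0.4249 0.1929] t 19.08 w 1.001 F [0.5 0.  0.8] j [-0.08  0.59 -0.99  1.46  0.5   1.36  0.39]
```

Call:
send_rows(
  targets=[
    {"rx": 0,"ry": 0,"rz": -0.12,"dx": -0.7,"dy": -0.8,"dz": 15,"gripper": -1},
    {"rx": 0,"ry": 0,"rz": -0.236,"dx": -0.7,"dy": -0.8,"dz": 30,"gripper": -1},
    {"rx": 0,"ry": 0,"rz": -0.236,"dx": -0.7,"dy": -0.8,"dz": 33,"gripper": -1},
    {"rx": 0,"ry": 0,"rz": -0.236,"dx": -0.7,"dy": -0.8,"dz": 33,"gripper": -1},
    {"rx": 0,"ry": 0,"rz": -0.236,"dx": -0.7,"dy": -0.8,"dz": 33,"gripper": -1},
  ],
)

```text
time: 19.5
tool_pos: [0.5142, 0.4235, 0.1598]
orientation: [-0.001, -0.071, 0.997, -0.001]
wrist_force: [1.0, 0.3, 0.3]
grip_width: 1.003
```

Run:
```python
from h import *
s=bot.snapshot("wrist");cv2.imwrite("pics/w11.png",s["img"]);P=wworld(s)
meas(P,.514,.424,.065,.022,.036)
mv(.514,.4245,.027,188.3)
```

```text
9817 [0.5086 0.4253 0.026 ] rect [511.3 425.9] [97.7 55.1] 8.01
d [  0.3   0.9 133.5] r [-0.001 -0.001 -0.003] pos [0.5145 0.4237 0.1605] t 19.55 w 1.001 F [0.7 0.6 0.9] j [-0.06  0.64 -1.02  1.49  0.55  1.32  0.59]
```

View pics/w11.png

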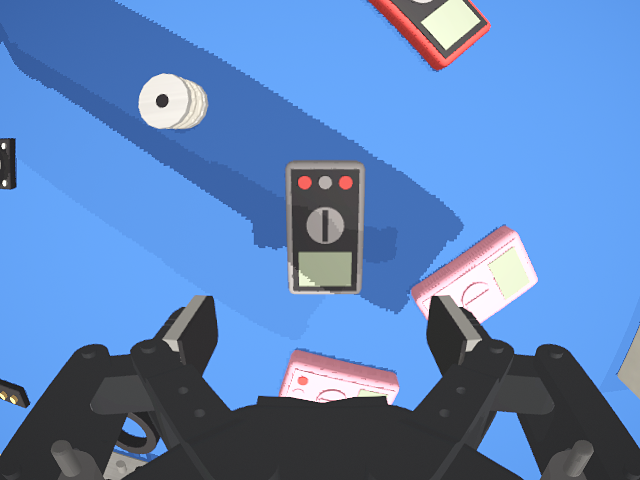

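The grey meter is centred between the jaws at (326,228). The pink one's nearest corner, at (413,290), is beyond the finger's path. Gripping now.

Call:
send_rows(
  targets=[
    {"rx": 0,"ry": 0,"rz": 0,"dx": 1.3,"dy": 0.9,"dz": 35,"gripper": -1},
    {"rx": 0,"ry": 0,"rz": 0,"dx": 1.3,"dy": 0.9,"dz": 70,"gripper": -1},
    {"rx": 0,"ry": 0,"rz": 0,"dx": 1.3,"dy": 0.9,"dz": 105,"gripper": -1},
    {"rx": 0,"ry": 0,"rz": 0,"dx": 1.3,"dy": 0.9,"dz": 125,"gripper": -1},
    {"rx": 0,"ry": 0,"rz": 0,"dx": 1.3,"dy": 0.9,"dz": 132,"gripper": -1},
    {"rx": 0,"ry": 0,"rz": 0,"dx": 1.3,"dy": 0.9,"dz": 133,"gripper": -1},
    {"rx": 0,"ry": 0,"rz": 0,"dx": 1.3,"dy": 0.9,"dz": 133,"gripper": -0.2},
    {"rx": 0,"ry": 0,"rz": 0,"dx": 1.3,"dy": 0.9,"dz": 133,"gripper": 1},
    {"rx": 0,"ry": 0,"rz": 0,"dx": 1.3,"dy": 0.9,"dz": 133,"gripper": 1},
    {"rx": 0,"ry": 0,"rz": 0,"dx": 1.3,"dy": 0.9,"dz": 133,"gripper": 1},
    {"rx": 0,"ry": 0,"rz": 0,"dx": 1.3,"dy": 0.9,"dz": 133,"gripper": 1},
    {"rx": 0,"ry": 0,"rz": 0,"dx": 1.3,"dy": 0.9,"dz": 133,"gripper": 1},
  ],
  newtons=40,
)

```text
time: 20.55
tool_pos: [0.5139, 0.4254, 0.0301]
orientation: [0.001, -0.071, 0.997, 0.001]
wrist_force: [0.2, -1.2, 7.6]
grip_width: 0.645
```

Run:
```python
from h import *
mv(.6127,.0987,.13,182.5)
```

```text
d [ -51.9 -337.3 -100.1] r [0.001 0.002 0.098] pos [0.5139 0.4254 0.0301] t 20.55 w 0.645 F [ 0.2 -1.2  7.6] j [-0.11  0.76 -0.93  1.6   0.66  1.12  0.51]
```

Call:
send_rows(
  targets=[
    {"rx": 0,"ry": 0,"rz": 0,"dx": 0,"dy": 0,"dz": -20,"gripper": 1},
    {"rx": 0,"ry": 0,"rz": 0,"dx": 0,"dy": 0,"dz": -55,"gripper": 1},
    {"rx": 0,"ry": 0,"rz": 0,"dx": -1,"dy": -10,"dz": -90,"gripper": 1},
    {"rx": 0,"ry": 0,"rz": 0.02,"dx": -7,"dy": -45,"dz": -105,"gripper": 1},
    {"rx": 0,"ry": 0,"rz": 0.04,"dx": -13,"dy": -83,"dz": -105,"gripper": 1},
    {"rx": 0,"ry": 0,"rz": 0.06,"dx": -19,"dy": -121,"dz": -105,"gripper": 1},
    {"rx": 0,"ry": 0,"rz": 0.08,"dx": -25,"dy": -159,"dz": -105,"gripper": 1},
    {"rx": 0,"ry": 0,"rz": 0.098,"dx": -31,"dy": -197,"dz": -105,"gripper": 1},
    {"rx": 0,"ry": 0,"rz": 0.098,"dx": -37,"dy": -235,"dz": -105,"gripper": 1},
    {"rx": 0,"ry": 0,"rz": 0.098,"dx": -43,"dy": -273,"dz": -105,"gripper": 1},
    {"rx": 0,"ry": 0,"rz": 0.098,"dx": -48,"dy": -308,"dz": -105,"gripper": 1},
    {"rx": 0,"ry": 0,"rz": 0.098,"dx": -52,"dy": -334,"dz": -105,"gripper": 1},
  ],
)

```text
time: 21.55
tool_pos: [0.6135, 0.0978, 0.1358]
orientation: [0.002, -0.02, 1.0, -0.0]
wrist_force: [0.9, -0.4, -2.4]
grip_width: 0.642
```

Call:
send_rows(
  targets=[
    {"rx": 0,"ry": 0,"rz": 0,"dx": 0,"dy": 0,"dz": 0,"gripper": 1},
    {"rx": 0,"ry": 0,"rz": 0,"dx": 0,"dy": 0,"dz": 0,"gripper": 1},
  ],
)

```text
time: 21.72
tool_pos: [0.6145, 0.0949, 0.1364]
orientation: [0.002, -0.018, 1.0, -0.001]
wrist_force: [-0.5, 1.2, -2.2]
grip_width: 0.643
```

Run:
```python
from h import *
mv(.6127,.0987,.033,182.5)
s=bot.snapshot("wrist");cv2.imwrite("pics/w12.png",s["img"])
```

```text
d [  2.2   4.1 103.4] r [-0.001  0.005 -0.008] pos [0.6145 0.0949 0.1364] t 21.72 w 0.643 F [-0.5  1.2 -2.2] j [ 0.52  0.56 -1.    1.64  0.5   1.22  1.02]
```

View pics/w12.png

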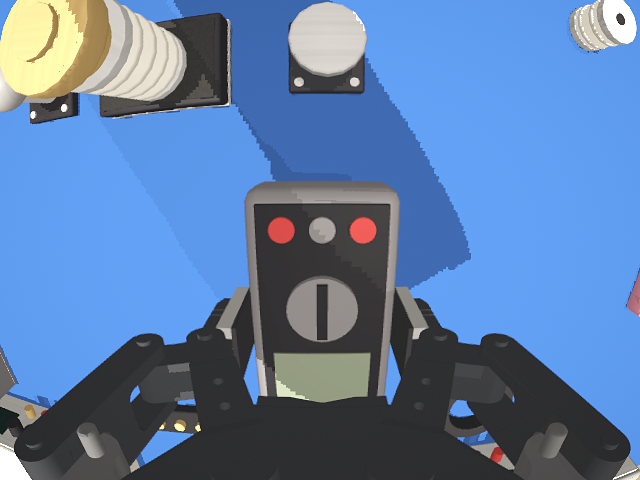

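The view shows the meter held straight at (322,290), with the flat post ahead at (327,45) and the tower clear to the left. Lowering it.

Call:
send_rows(
  targets=[
    {"rx": 0,"ry": 0.004,"rz": -0.008,"dx": 2.2,"dy": 4,"dz": 30,"gripper": 1},
    {"rx": 0,"ry": 0.004,"rz": -0.008,"dx": 2.2,"dy": 4,"dz": 60,"gripper": 1},
    {"rx": 0,"ry": 0.004,"rz": -0.008,"dx": 2.2,"dy": 4,"dz": 82,"gripper": 1},
    {"rx": 0,"ry": 0.004,"rz": -0.008,"dx": 2.2,"dy": 4,"dz": 95,"gripper": 1},
    {"rx": 0,"ry": 0.004,"rz": -0.008,"dx": 2.2,"dy": 4,"dz": 101,"gripper": 1},
    {"rx": 0,"ry": 0.004,"rz": -0.008,"dx": 2.2,"dy": 4,"dz": 102,"gripper": 1},
    {"rx": 0,"ry": 0.004,"rz": -0.008,"dx": 2.2,"dy": 4,"dz": 102,"gripper": 1},
  ],
)

```text
time: 22.35
tool_pos: [0.6123, 0.1024, 0.0355]
orientation: [0.001, -0.024, 1.0, 0.0]
wrist_force: [-0.7, 0.3, -1.3]
grip_width: 0.646
```

Run:
```python
from h import *
mv(.6127,.0987,.0298,182.5)
```

```text
d [-0.2 -3.7  5.7] r [0.    0.002 0.004] pos [0.6123 0.1024 0.0355] t 22.35 w 0.646 F [-0.7  0.3 -1.3] j [ 0.46  0.67 -0.93  1.72  0.6   1.07  0.95]
```

Call:
send_rows(
  targets=[
    {"rx": 0,"ry": 0.002,"rz": 0.003,"dx": 0,"dy": -3.7,"dz": 0,"gripper": 1},
    {"rx": 0,"ry": 0.002,"rz": 0.003,"dx": 0,"dy": -3.7,"dz": 0,"gripper": 1},
    {"rx": 0,"ry": 0.002,"rz": 0.003,"dx": 0,"dy": -3.7,"dz": 2,"gripper": 1},
    {"rx": 0,"ry": 0.002,"rz": 0.003,"dx": 0,"dy": -3.7,"dz": 4,"gripper": 1},
    {"rx": 0,"ry": 0.002,"rz": 0.003,"dx": 0,"dy": -3.7,"dz": 5,"gripper": 1},
    {"rx": 0,"ry": 0.002,"rz": 0.003,"dx": 0,"dy": -3.7,"dz": 5.5,"gripper": 1},
    {"rx": 0,"ry": 0.002,"rz": 0.003,"dx": 0,"dy": -3.7,"dz": 6,"gripper": 1},
    {"rx": 0,"ry": 0.002,"rz": 0.003,"dx": 0,"dy": -3.7,"dz": 6,"gripper": 1},
  ],
)

```text
time: 23.02
tool_pos: [0.6124, 0.0985, 0.0301]
orientation: [-0.0, -0.022, 1.0, -0.0]
wrist_force: [-4.1, -3.1, 6.6]
grip_width: 0.641
```

Run:
```python
from h import *
mv(.6127,.0987,.0298,182.5)
```

```text
d [-0.3  0.2  0.3] r [-0.    -0.     0.001] pos [0.6124 0.0985 0.0301] t 23.02 w 0.641 F [-4.1 -3.1  6.6] j [ 0.46  0.68 -0.92  1.72  0.61  1.06  0.95]
```

On target and touching the table. Releasing, rising and backing away to the far side, then checking.

Call:
send_rows(
  targets=[
    {"rx": 0,"ry": 0,"rz": 0,"dx": 0,"dy": 0,"dz": 0,"gripper": -0.3},
    {"rx": 0,"ry": 0,"rz": 0,"dx": 0,"dy": 0,"dz": 0,"gripper": -0.7},
    {"rx": 0,"ry": 0,"rz": 0,"dx": 0,"dy": 0,"dz": 0,"gripper": -1},
    {"rx": 0,"ry": 0,"rz": 0,"dx": 0,"dy": 0,"dz": 0,"gripper": -1},
    {"rx": 0,"ry": 0,"rz": 0,"dx": 0,"dy": 0,"dz": 0,"gripper": -1},
    {"rx": 0,"ry": 0,"rz": 0,"dx": 0,"dy": 0,"dz": -20,"gripper": -1},
    {"rx": 0,"ry": 0,"rz": 0,"dx": 0,"dy": 0,"dz": -55,"gripper": -1},
    {"rx": 0,"ry": 0,"rz": 0,"dx": 0,"dy": 0,"dz": -90,"gripper": -1},
    {"rx": 0,"ry": 0,"rz": 0,"dx": 0,"dy": 0,"dz": -125,"gripper": -1},
    {"rx": 0,"ry": 0,"rz": 0,"dx": 0,"dy": 0,"dz": -160,"gripper": -1},
    {"rx": 0,"ry": 0,"rz": 0,"dx": 0,"dy": 0,"dz": -180,"gripper": -1},
    {"rx": 0,"ry": 0,"rz": 0,"dx": 0,"dy": 0,"dz": -180,"gripper": -1},
  ],
)

```text
time: 24.02
tool_pos: [0.6144, 0.0998, 0.2153]
orientation: [0.003, -0.022, 1.0, 0.0]
wrist_force: [0.7, 0.3, 0.1]
grip_width: 1.0
```

Run:
```python
from h import *
s=bot.snapshot("wrist");cv2.imwrite("pics/w13.png",s["img"]);P=wworld(s)
meas(P,.6127,.0987,.065,.022,.036);meas(P,.4916,.0934,.03,.05,.07);meas(P,.4916,.0934,.045,.005,.016)
s=bot.snapshot("scene");P=world(s);print("scene");cv2.imwrite("pics/s13.png",s["img"])
meas(P,.6127,.0987,.065,.022,.036);meas(P,.4933,.0932,.03,.052,.07)
for a in((.434,.304,.04,.038,.06),(.518,-.443,.045,.053,.07),(.499,-.017,.04,.135,.155)):meas(P,*a)
mv(.6127,.0987,.2,182.5)
```

```text
6949 [0.608  0.0989 0.026 ] rect [609.9  98.7] [98.3 55.1] 2.33
2388 [0.4923 0.094  0.0588] rect [491.7  93.7] [41.1 41. ] 2.43
1064 [0.5047 0.0945 0.0088] rect [491.4  93.8] [50.8 49.6] 2.23
scene
795 [0.6161 0.1013 0.0276] rect [612.1  99.7] [101.1  57.2] 0.89
201 [0.4955 0.0947 0.0596] rect [493.5  94. ] [41.5 38.5] 36.55
183 [0.4356 0.3052 0.0454] rect [434.3 304.7] [37.6 37.7] 57.66
165 [ 0.5205 -0.4409  0.0591] rect [ 520.1 -442.6] [49.2 45.3] 35.5
58 [ 0.5131 -0.0037  0.1415] rect [512.7  -3. ] [18.7 25.5] 17.25
d [ 0.1  0.  10.6] r [-0.001  0.001  0.001] pos [0.6128 0.0987 0.2106] t 24.12 w 0.996 F [-0.4  0.5 -0.7] j [ 0.54  0.5  -1.04  1.56  0.44  1.34  1.07]
```

View pics/s13.png

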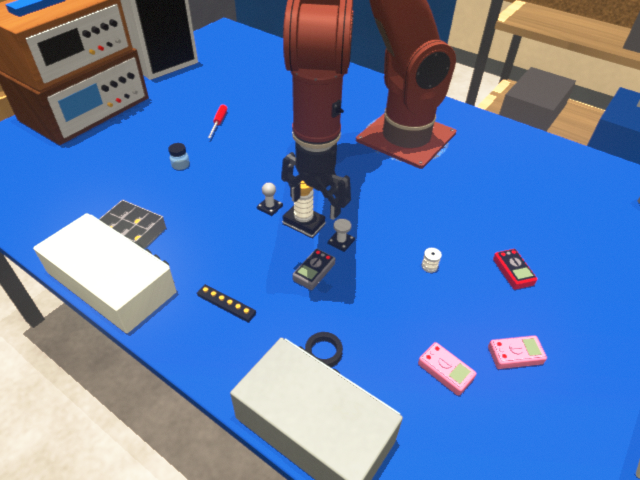

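The scene shows the meter at (316,268), behind the flat post, with the jar (179,157) and spare (431,260) standing. The meter–post offset is about 118.5 mm, so the gap is about 44 mm, and the yaw is 2.3°. I'm moving the arm clear for one last look.

Call:
send_rows(
  targets=[
    {"rx": 0,"ry": 0,"rz": 0,"dx": 0,"dy": 35,"dz": -20,"gripper": -1},
    {"rx": 0,"ry": 0,"rz": 0,"dx": 0,"dy": 70,"dz": -40,"gripper": -1},
    {"rx": 0,"ry": 0,"rz": 0,"dx": 0,"dy": 105,"dz": -40,"gripper": -1},
    {"rx": 0,"ry": 0,"rz": 0,"dx": 0,"dy": 140,"dz": -40,"gripper": -1},
    {"rx": 0,"ry": 0,"rz": 0,"dx": 0,"dy": 175,"dz": -40,"gripper": -1},
    {"rx": 0,"ry": 0,"rz": 0,"dx": 0,"dy": 210,"dz": -40,"gripper": -1},
    {"rx": 0,"ry": 0,"rz": 0,"dx": 0,"dy": 240,"dz": -40,"gripper": -1},
    {"rx": 0,"ry": 0,"rz": 0,"dx": 0,"dy": 260,"dz": -40,"gripper": -1},
    {"rx": 0,"ry": 0,"rz": 0,"dx": 0,"dy": 260,"dz": -40,"gripper": -1},
    {"rx": 0,"ry": 0,"rz": 0,"dx": 0,"dy": 260,"dz": -40,"gripper": -1},
  ],
)

```text
time: 24.95
tool_pos: [0.6, 0.3597, 0.2485]
orientation: [-0.001, -0.024, 1.0, -0.001]
wrist_force: [0.5, 0.3, 0.1]
grip_width: 0.999
```

Run:
```python
from h import *
for n in("top","scene"):
    s=bot.snapshot(n);P=world(s);print(n);cv2.imwrite(f"pics/{n}14.png",s["img"])
    for k,a in dict(meter=(.6127,.0987,.065,.02,.036),flat=(.4933,.0932,.03,.052,.07),ball=(.503,-.126,.03,.06,.09),plinth=(.498,-.017,.065,.024,.036),cap=(.499,-.017,.04,.132,.155),jar=(.518,-.443,.045,.053,.07),spare=(.434,.304,.04,.038,.06)).items():
        print(k,end=" ");meas(P,*a)
```

```text
top
meter 663 [0.6115 0.0977 0.027 ] rect [611.9  97.5] [100.3  55.7] 2.58
flat 9 [0.5082 0.0813 0.0602] rect [508.4  81.2] [19.9  2.9] 53.79
ball 133 [ 0.5011 -0.1261  0.072 ] rect [ 501.6 -126.1] [32.8 33.4] 84.45
plinth 346 [ 0.4938 -0.0144  0.0301] rect [498.9 -17.6] [59.4 89.7] 2.41
cap 315 [ 0.5007 -0.0182  0.1421] rect [500.4 -18.6] [49.  49.3] 0.27
jar 233 [ 0.5179 -0.4431  0.0594] rect [ 518.2 -444.7] [46.1 44.9] 84.64
spare 151 [0.4345 0.3039 0.0446] rect [435.  303.9] [36.4 35.7] 29.93
scene
meter 827 [0.6165 0.1014 0.0275] rect [613.8  98.8] [99.5 57.5] 2.6
flat 199 [0.4953 0.0949 0.0598] rect [494.   94.4] [47.4 38.3] 33.93
ball 127 [ 0.5067 -0.1217  0.0706] rect [ 503.6 -123.7] [30.1 33.2] 43.78
plinth 415 [ 0.5084 -0.0068  0.0304] rect [500.  -16.5] [63.6 92.3] 1.28
cap 298 [ 0.5057 -0.0145  0.1419] rect [502. -17.] [49.1 49.7] 30.96
jar 167 [ 0.5201 -0.4405  0.0589] rect [ 518.7 -443.1] [45.7 46. ] 35.1
spare 187 [0.4359 0.3053 0.0451] rect [433.9 305. ] [39.5 36.3] 41.85
```

View pics/scene14.png

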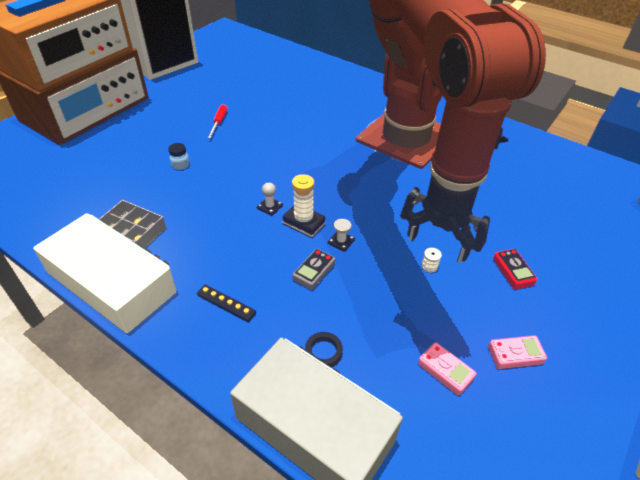

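The scene shows the tower standing at (303,205), the meter at (315,268), and the jar and spare unmoved. The gripper is clear of everything. Handing in.

```bash
python3 -c "
from cell import bot
print(bot.sign_off())"
```

```text
the job is handed in; nothing more can be done
None
```

The test stand is set up and handed in at about 25 s of robot time, done in the order you asked: plinth, taller insulator, cap, then the grey meter. The red and pink meters were left alone.

What the last checks showed:

| Check | Result |
|---|---|
| Plinth against the midpoint of the posts | about 1.5 mm off, long sides within about 0.5° of the post line |
| Insulator against the plinth centre | about 1 mm off |
| Cap against the insulator | about 1.5 mm off, level, wide end up |
| Meter gap to the flat-topped post's foot | about 44–45 mm |
| Meter alignment | within about 0.5° of square to the post line, about 1 mm sideways |
| Jar and shorter insulator | both upright and where they were, within camera noise |

- **Where the checks disagreed:** the cameras differ from each other by 2–3 mm, so these offsets compare things seen by the same camera. In the last top view the arm hid the flat-topped post, so the meter gap comes from the wrist and scene cameras.
- **Force:** the highest wrist force I read was about 20 N, when the insulator touched down on the plinth.
- **Refused move:** one early move was refused because its rows were incomplete, and nothing moved.

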